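# Nest bisque cups with self-closing tongs

### The arm

A 6-joint arm with a two-finger parallel gripper is mounted at the origin on the work surface; the furniture and walls round the work are solid. World frame = base frame: x ahead of the robot, y to its left, z up, the work surface at z = 0. Lengths are in m, angles in degrees, forces in N, time in s.
With the tool pointing down it reaches from about 0.4 to 0.825 m from the base axis. Payload 7 kg.
Tool frame: the origin (TCP) lies midway between the tips of the shut fingers; the grasp point (between the pads) lies r.grasp_offset behind it (r.grasp_offset is the distance from the TCP to the grasp point, in m); x points along the fingers, z is the direction in which the jaws open and shut, and the axes are right-handed (so a half turn about x gives the same grasp; the last joint's range is limited). The gripper opens to 88 mm and grips with 3 to 60 N. Pads are 19 mm wide; open, the fingers measure 130 mm over their backs; the gripper's body (78 mm by 193 mm) begins 47 mm behind the grasp point.
Start: joints at [81.71, 20.546, 0.682, 0, -70.136, -16.507], TCP at [0.283, 0.613, 0.189] pointing down, gripper open.
Joint ranges: [-176.03, 176.03], [-82.01, 121.73], [-58.28, 71.71], [-173.87, 95.51], [-174.79, -0.11], [-173.66, 173.66]. Speed limits (degrees/s): [136.94, 136.94, 172.46, 180, 180, 180].

### API

Orientations are given as [roll, pitch, yaw] about the fixed x, y, z axes, in that order (R = Rz(yaw) Ry(pitch) Rx(roll)).
In Python, from plant import readout, vision, close_job, r gives the robot as it stands.
- The arm moves only by the shell command python3 -m handwheel 'ROWS' [OPENING] [FORCE]. ROWS is JSON, a list that holds one entry, the list of rows, each a list of 4 numbers: the shift along the world's x, y, z in units of 40 mm (1.0 is 40 mm), then the turn about the world's z in units of 5 degrees (1.0 is 5 degrees). In form: [[[tx, ty, tz, roll], ...]]. A call has 1 to 8 rows; each row shifts and turns the pose as measured when the row begins; what a row does not reach is not made up. A row lasts 1/10 s, in which the tool goes at most 50 mm and 8.59 degrees, less where a joint would pass 70% of its speed; a pose out of reach is approached as far as the arm can. A call is refused whole if a number of a shift passes 1 or a number of a turn 1, either way. A call with a gripper value outside its range is refused whole. OPENING is the finger opening in mm, from 0 to 87.6, set as the call begins (- or left out, the last holds). The fingers move at their own pace and stop on an object; FORCE is the grip in N (left out, the last holds). Time passes only in rows, so rows that do not move let the fingers close. It gives the time, the measured TCP pose, the force and the opening at its end, in the units of the state.
- readout.get_state(): the state, without advancing time (a new reading comes with each control period).
- vision.capture(name): name is "side" or "top" or "wrist"; returns the picture (384x512x3 uint8, blue, green, red); there is no depth.
- vision.get_calibration(name): a dict with "intrinsics" (3x3 intrinsics, pixels), "dist" ([k1, k2, p1, p2, k3] as OpenCV has them; the pictures are not rectified), "pose" (4x4, takes a point from camera to world coordinates). Camera axes: x right, y up, looking along -z (the intrinsics and any distortion apply to the point x, -y, -z); pixel columns grow to the right and rows downward; lengths in m; the calibration is good to about 2 mm. A picture is of the moment at which its call begins: read the wrist's pose just before it. get_calibration takes no time and is no camera call; for the wrist camera it gives the pose at the moment of the call.
- close_job(): hands the job in, once; it reports no verdict.
The state is a dict: "time_s": time; "joints": joint angles; "qd": joint speeds; "joint_torque": joint torques, N m; "tcp_pos": TCP position; "eef_rot": TCP orientation; "contact_force": force on the tool from outside, world axes, zero at the start; "moment": the same for the moment, N m; "gripper_width": finger opening in m.
Only numpy, scipy, OpenCV 4.12 (cv2) and the standard library are available. Lean on these libraries where they do the work, as an engineer would, in place of code of your own. Each camera call takes 0.05 s, during which the arm holds its last target.

### The job

The bisque cups are ready for glazing and must not be touched by the gripper, so handle them only with the self-closing tongs: squeeze the tongs open, put them round a cup, let go so that they grip it, and carry it by the tongs. Nest every loose cup, upright and fully home, in one stack on the cup that already stands on the wooden ware board, then stand the empty tongs upright back in the low metal tray they came from.

Things in the scene. Friction and masses are not known exactly. Their poses are not given: they have to be found in the camera images.
- tongs_head (a point): Self-closing tongs, 116 mm high, 0.16 kg, standing upright on their jaws. Point: on the axis, 95 mm above the feet, z up. Here is the rigid spine (28 mm along x, 18 along y, 66 to 116 mm up), with a squeeze pad either side along y. To carry without opening, grip the spine across x, a quarter turn from squeezing; fingers open 75 mm can turn about the head in place.
- tongs_pad (a point): Centre of the outer face of one squeeze pad of the tongs (on their +y side, 96 mm above the feet; the other mirrors it). Pads: 24 mm along x, 36 high. Outer faces 64 mm apart shut, 54 with a cup gripped, 34 squeezed to the stop. The arms cross: squeezing the pads together along y spreads the jaws along y (9 N a pad to start, 14 N at the stop).
- tongs_jaws (a point): Point on the tongs' axis between the jaws, 9 mm above their feet. Each jaw is a rubber V, 18 mm high, reaching 34 mm either way along x; let go, they close by spring, centre a cup on the axis and hold it with about 10 N. Fully squeezed they clear a cup by 9 mm and reach 72 mm out along y. Cross bar underside 47 mm above the feet; body below the pads (36 x 56 mm) tops out at 67 mm.
- tongs_arm1 (a joint): Travel of one jaw (and its pad), m: 0 shut, 0.005 gripping a cup's band, 0.015 squeezed fully open. The other jaw moves equally.
- cup_base_c (a point): Wide terracotta cup on the ware board that starts the stack and stays there. All cups are alike: 52 mm high, 0.12 to 0.21 kg; point on the axis half-way up (26 mm above the foot), z up. Foot 73 mm diameter, widening to 78 at the shoulder 24 mm up, then a straight 90 mm band up to the rim. The tongs grip the band, feet of the jaws 28 mm above the cup's foot.
- cup_base_rim (a point): Centre of the mouth of the cup on the board, at its rim, 52 mm above its foot. Mouth 83 mm diameter inside, 29 mm deep. A nested cup goes in with its narrow part and rests with its shoulder on the rim, 28 mm higher than the cup beneath.
- cup_a_c (a point): A loose terracotta cup standing on the bench, same as the cup on the board; point on its axis half-way up, 26 mm above its foot. May be absent.
- cup_b_c (a point): A loose terracotta cup, as cup_a. May be absent.
- cup_c_c (a point): A loose terracotta cup, as cup_a. May be absent.
- cup_d_c (a point): A loose terracotta cup, as cup_a. May be absent.
- rest: Low metal tray in which the tongs stand, fixed, 120 x 190 mm outside, walls 5 mm thick and 12 mm high, floor 5 mm above the bench; origin at the centre of its underside, long side along its y.
- board: Wooden ware board, fixed, 150 mm along its x, 300 mm along its y, 16 mm thick; origin at the centre of its underside.

How it is judged (in metres and radians):
At the end, for the whole second after the job is handed in: Each loose cup present is nested on the board's cup: axes within 12 mm, tilt under 0.08 rad, 1 to 4 steps of 28 mm (within 4 mm) higher, at rest; that cup stands upright on the board. The tongs stand upright (under 0.08 rad) on the tray floor, axis within 35 x 50 mm of its centre, shut, empty (horizontal distance between each of cup_a_c, cup_b_c, cup_c_c, cup_d_c and cup_base_c below 0.012 m and angle between each of cup_a_c, cup_b_c, cup_c_c, cup_d_c, cup_base_c, tongs_head's own z axis and vertical below 0.08 rad and (z of cup_a_c in the frame of cup_base_c between 0.024 and 0.032 m or z of cup_a_c in the frame of cup_base_c between 0.052 and 0.06 m or z of cup_a_c in the frame of cup_base_c between 0.08 and 0.088 m or z of cup_a_c in the frame of cup_base_c between 0.108 and 0.116 m) and linear speed of each of cup_a, cup_b, cup_c, cup_d below 0.02 m/s and (z of cup_b_c in the frame of cup_base_c between 0.024 and 0.032 m or z of cup_b_c in the frame of cup_base_c between 0.052 and 0.06 m or z of cup_b_c in the frame of cup_base_c between 0.08 and 0.088 m or z of cup_b_c in the frame of cup_base_c between 0.108 and 0.116 m) and (z of cup_c_c in the frame of cup_base_c between 0.024 and 0.032 m or z of cup_c_c in the frame of cup_base_c between 0.052 and 0.06 m or z of cup_c_c in the frame of cup_base_c between 0.08 and 0.088 m or z of cup_c_c in the frame of cup_base_c between 0.108 and 0.116 m) and (z of cup_d_c in the frame of cup_base_c between 0.024 and 0.032 m or z of cup_d_c in the frame of cup_base_c between 0.052 and 0.06 m or z of cup_d_c in the frame of cup_base_c between 0.08 and 0.088 m or z of cup_d_c in the frame of cup_base_c between 0.108 and 0.116 m) and horizontal distance between cup_base_c and board below 0.12 m and height (world z) of cup_base_c below 0.047 m and x of tongs_head in the frame of rest between -0.035 and 0.035 m and y of tongs_head in the frame of rest between -0.05 and 0.05 m and height (world z) of tongs_head below 0.106 m and value of joint tongs_arm1 below 0.003 m); the robot touches nothing.
It fails at once if the gripper touches a cup (contact force between any of the fingers, the arm and cup_base above 0.5 N or contact force between any of the fingers, the arm and cup_a above 0.5 N or contact force between any of the fingers, the arm and cup_b above 0.5 N or contact force between any of the fingers, the arm and cup_c above 0.5 N or contact force between any of the fingers, the arm and cup_d above 0.5 N).
Of cup_a, cup_b, cup_c, cup_d only 3 to 4 are there at a start; the rules pass over those that are not, and their reading is None.
At some moment in a run one of cup_a, cup_b, cup_c, cup_d may be knocked a few centimetres aside while the robot is not near it.
It also fails if it takes over 208 s, if anything falls off the work surface, if the arm or the gripper's body presses on something with over 40 N, if the wrist force passes 120 N, or if a joint passes its speed limit or range.

## Working session

There is one attempt and no reset: what is moved stays moved. The work goes in short steps, Python scripts to look and compute and a shell command to move; the robot and the scene stay as the last step left them, time stands still between calls to the robot, and variables do not carry over. Pictures are saved under pics/ and viewed, and the job is handed in when it is done.

```bash
ls; mkdir -p pics; python3 - <<'E'
from plant import readout, vision, r
import cv2
print(readout.get_state(), r.grasp_offset)
for n in ("side","top","wrist"):
    c=vision.get_calibration(n); print(n,c)
    cv2.imwrite(f"pics/{n}0.png",vision.capture(n))
E
```

```text
pics
{'time_s': 0.0, 'joints': array([ 8.17109338e+01,  2.05896163e+01,  6.34562692e-01, -2.13290601e-02,
       -7.01356095e+01, -1.65078751e+01]), 'qd': array([-0.05512029,  0.07687384, -0.02854674,  0.00740783,  0.10100457,
        0.01043331]), 'joint_torque': array([ 1.38869789e-03, -5.82719314e+01,  2.93048644e+01,  6.99741885e+00,
        6.85591658e-03, -1.58814692e-04]), 'tcp_pos': array([0.28287814, 0.61226406, 0.18814546]), 'eef_rot': array([   4.03879648,   89.90714541, -110.76540824]), 'contact_force': array([-0.28369485,  0.49141463, -0.01272042]), 'moment': array([-0.00221239, -0.04468413,  0.02740516]), 'gripper_width': 0.08759245803113878} 0.0188
side {'intrinsics': array([[377.04130175,   0.        , 254.05788088],
       [  0.        , 377.04130175, 185.90681685],
       [  0.        ,   0.        ,   1.        ]]), 'dist': array([-0.02168651,  0.        ,  0.        ,  0.        ,  0.        ]), 'pose': array([[ 0.99902509, -0.00392787, -0.04397089,  0.50113851],
       [-0.03630624,  0.49353175, -0.86896966, -0.64170806],
       [ 0.02511423,  0.86971891,  0.4929
[... 404 characters left out ...]
3],
       [-0.9998823 ,  0.00391007,  0.0148359 ,  0.110431  ],
       [ 0.01523021,  0.13617128,  0.99056823,  1.26214826],
       [ 0.        ,  0.        ,  0.        ,  1.        ]])}
wrist {'intrinsics': array([[346.24589289,   0.        , 261.65382676],
       [  0.        , 346.24589289, 191.12662893],
       [  0.        ,   0.        ,   1.        ]]), 'dist': array([-0.03638545,  0.        ,  0.        ,  0.        ,  0.        ]), 'pose': array([[-0.42068481,  0.87578381,  0.23670025,  0.34659087],
       [-0.90720469, -0.40668394, -0.10764677,  0.58245673],
       [ 0.00198689, -0.26002094,  0.96560093,  0.38348593],
       [ 0.        ,  0.        ,  0.        ,  1.        ]])}
```

View pics/top0.png

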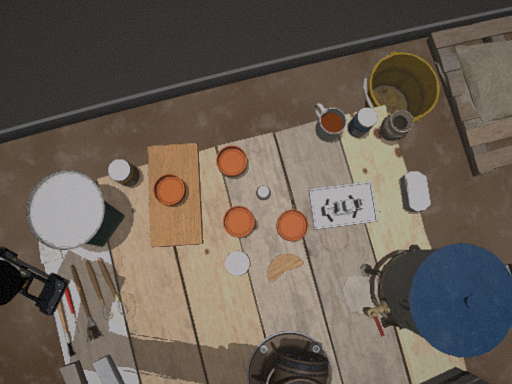

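View pics/side0.png

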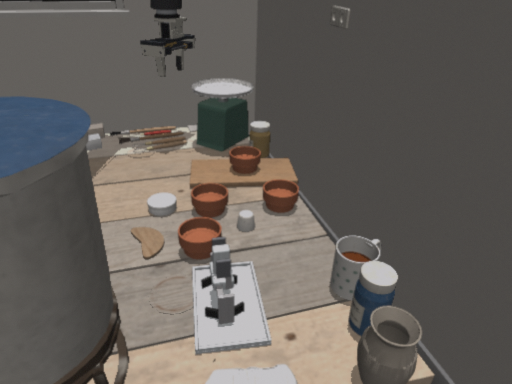

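View pics/wrist0.png

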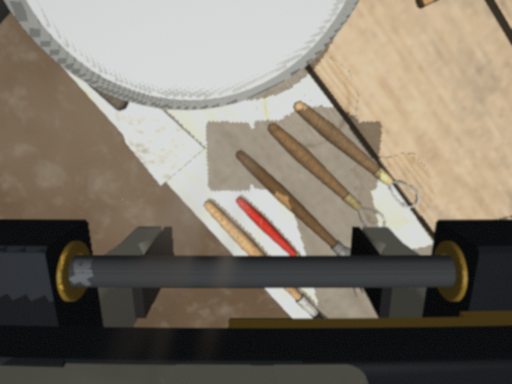

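```bash
cat > h.py <<'E'
import numpy as np, cv2
from plant import readout, vision, r
def ray(c,px):
    p=cv2.undistortPoints(np.array([[px]],float),c["intrinsics"],c["dist"])[0,0]
    P=c["pose"]; d=P[:3,:3]@np.array([p[0],-p[1],-1.]); return P[:3,3],d
def onz(c,px,z):
    o,d=ray(c,px); return o+d*(z-o[2])/d[2]
def proj(c,X):
    P=np.linalg.inv(c["pose"]); q=P[:3,:3]@np.asarray(X,float)+P[:3,3]
    q=np.array([[q[0],-q[1],-q[2]]])
    return cv2.projectPoints(q,np.zeros(3),np.zeros(3),c["intrinsics"],c["dist"])[0][0,0]
def tri(c1,p1,c2,p2):
    o1,d1=ray(c1,p1);o2,d2=ray(c2,p2)
    A=np.stack([d1,-d2],1);s=np.linalg.lstsq(A,o2-o1,rcond=None)[0]
    a=o1+d1*s[0];b=o2+d2*s[1];return (a+b)/2,np.linalg.norm(a-b)
def cups(img):
    hsv=cv2.cvtColor(img,cv2.COLOR_BGR2HSV)
    m=cv2.inRange(hsv,(0,120,40),(14,255,255))
    m=cv2.morphologyEx(m,cv2.MORPH_CLOSE,np.ones((3,3)))
    cs,_=cv2.findContours(m,cv2.RETR_EXTERNAL,cv2.CHAIN_APPROX_NONE)
    return [k for k in cs if cv2.contourArea(k)>200],m
def circ(P):  # fit circle to xy
    A=np.c_[2*P[:,0],2*P[:,1],np.ones(len(P))];b=(P[:,:2]**2).sum(1)
    s=np.linalg.lstsq(A,b,rcond=None)[0];return s[:2],np.sqrt(s[2]+s[0]**2+s[1]**2)
E
python3 - <<'E'
from h import *
for n in("top","side"):
    img=cv2.imread(f"pics/{n}0.png");c=vision.get_calibration(n)
    ks,m=cups(img)
    for k in ks:
        x,y,w,h=cv2.boundingRect(k)
        if n=="top":
          for z in(.052,.068):
            P=np.array([onz(c,p,z) for p in k[:,0].astype(float)])
            cc,R=circ(P); print(n,(x,y,w,h),z,cc.round(4),R.round(4))
        else:print(n,(x,y,w,h))
img=cv2.imread("pics/top0.png")
cv2.imwrite("pics/t_crop.png",cv2.resize(img[130:260,140:400],None,fx=3,fy=3,interpolation=cv2.INTER_CUBIC))
img=cv2.imread("pics/side0.png")
cv2.imwrite("pics/s_crop.png",cv2.resize(img[130:350,130:320],None,fx=2.7,fy=2.7,interpolation=cv2.INTER_CUBIC))
E
```

```text
top (277, 209, 31, 32) 0.052 [ 0.4231 -0.0057] 0.0433
top (277, 209, 31, 32) 0.068 [ 0.4222 -0.0041] 0.0427
top (223, 206, 32, 32) 0.052 [0.433  0.1457] 0.0435
top (223, 206, 32, 32) 0.068 [0.4319 0.1452] 0.0429
top (216, 145, 31, 32) 0.052 [0.6068 0.1672] 0.044
top (216, 145, 31, 32) 0.068 [0.6034 0.1665] 0.0434
top (148, 144, 54, 102) 0.052 [0.508  0.3203] 0.1193
top (148, 144, 54, 102) 0.068 [0.5059 0.3175] 0.1177
top (321, 113, 22, 20) 0.052 [ 0.7231 -0.1247] 0.0299
top (321, 113, 22, 20) 0.068 [ 0.7182 -0.1216] 0.0295
side (179, 183, 49, 76)
side (263, 179, 35, 33)
side (230, 147, 31, 27)
```

View pics/t_crop.png

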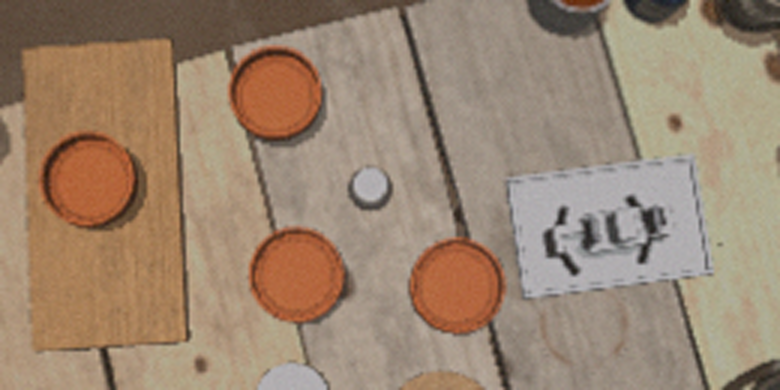

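View pics/s_crop.png

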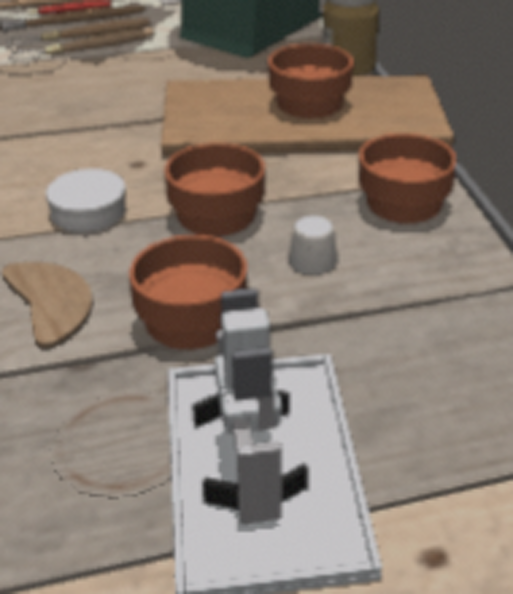

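```bash
python3 - <<'E'
from h import *
img=cv2.imread("pics/top0.png");c=vision.get_calibration("top")
cv2.imwrite("pics/t_crop2.png",cv2.resize(img[178:234,302:384],None,fx=9,fy=9,interpolation=cv2.INTER_CUBIC))
img2=img[165:215,145:195]
hsv=cv2.cvtColor(img2,cv2.COLOR_BGR2HSV)
print(hsv[25,25],hsv[45,5])
m=cv2.inRange(hsv,(0,175,40),(11,255,255));print(m.sum()/255)
ks,_=cv2.findContours(m,cv2.RETR_EXTERNAL,cv2.CHAIN_APPROX_NONE);k=cv2.convexHull(max(ks,key=cv2.contourArea))[:,0]+np.array([145,165]);print(cv2.boundingRect(k))
P=np.array([onz(c,p,.068) for p in k.astype(float)]);print(circ(P))
for q in [(508,177),(694,155),(712,272),(525,298)]:
    print(onz(c,(q[0]/3+140-.33,q[1]/3+130-.33),.012).round(4))
for nm,q in dict(jar=(123,167),small=(263,192),disc=(237,263)).items(): print(nm,onz(c,q,.05).round(3))
P=np.array(readout.get_state()["eef_rot"])
from scipy.spatial.transform import Rotation as Ro
print(Ro.from_euler("xyz",P,degrees=True).as_matrix().round(3))
E
```

```text
[ 10 172 181] [ 15 127 168]
221.0
(163, 175, 13, 6)
(array([0.55380849, 0.34196187]), np.float64(0.012976215416083164))
[ 0.5317 -0.0604  0.012 ]
[ 0.5545 -0.2461  0.012 ]
[ 0.4385 -0.2601  0.012 ]
[ 0.4131 -0.0753  0.012 ]
jar [0.587 0.479 0.05 ]
small [0.516 0.076 0.05 ]
disc [0.316 0.149 0.05 ]
[[-0.     0.908 -0.419]
 [-0.001 -0.419 -0.908]
 [-1.     0.     0.001]]
```

View pics/t_crop2.png

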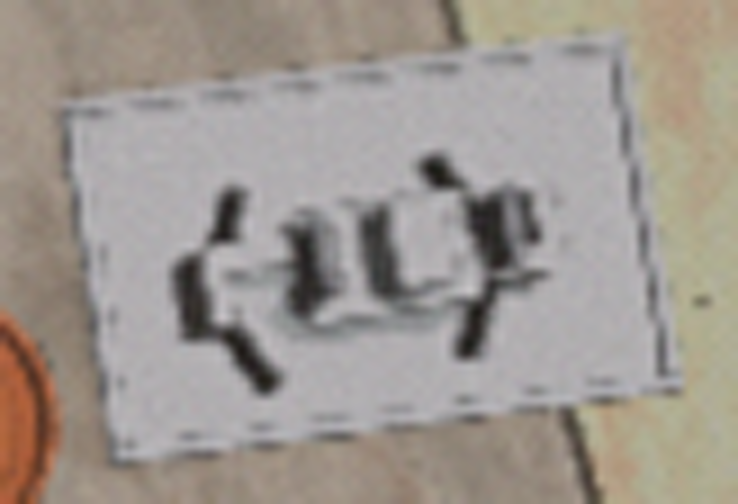

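```bash
python3 -m handwheel '[[[0,0,1,0],[0,0,1,0],[0,0,1,0],[0,0,1,0],[0,0,1,0],[0,0,1,0]]]' 75
python3 -m handwheel '[[[0.25,-0.965,0,-1],[0.25,-0.965,0,-1],[0.25,-0.965,0,-1],[0.25,-0.965,0,-1],[0.25,-0.965,0,-1],[0.25,-0.965,0,-1],[0.25,-0.965,0,-1],[0.25,-0.965,0,-1]]]'
python3 - <<'E'
from h import *
print(readout.get_state()["joints"])
E
```

```text
time_s: 0.75
tcp_pos: [0.2807, 0.6065, 0.4265]
eef_rot: [6.8, 88.9, -108.0]
contact_force: [0.8, 1.2, 0.4]
gripper_width: 0.0748
time_s: 1.55
tcp_pos: [0.361, 0.2929, 0.429]
eef_rot: [4.1, 89.2, -151.9]
contact_force: [1.7, 0.9, -0.8]
gripper_width: 0.075
[ 62.97846665  -3.02636072   2.7317735   -0.45884539 -96.41217776
 -39.05689295]
```

```bash
python3 -m handwheel '[[[0.25,-0.94,0,-1],[0.25,-0.94,0,-1],[0.25,-0.94,0,-1],[0.25,-0.94,0,-1],[0.25,-0.94,0,-1],[0.25,-0.94,0,-1],[0.25,-0.94,0,-1],[0.25,-0.94,0,-1]]]'
python3 -m handwheel '[[[0.25,-0.94,0,-1],[0.25,-0.94,0,-1],[0.25,-0.94,-0.5,-1],[0.25,-0.94,-0.5,-1],[0,0,-0.5,-1],[0,0,-0.5,-1],[0,0,-0.5,-1],[0,0,-0.5,-1]]]'
cat >> h.py <<'E'
from scipy.spatial.transform import Rotation as Ro
def st():
    s=readout.get_state();M=Ro.from_euler("xyz",s["eef_rot"],degrees=True).as_matrix()
    z=M[:,2];print("t",s["time_s"],"tcp",np.round(s["tcp_pos"],4),"jawyaw",np.degrees(np.arctan2(z[1],z[0])).round(2),"x",M[:,0].round(3),"j",np.round(s["joints"],0),"w",round(s["gripper_width"],4),"F",np.round(s["contact_force"],1))
    return s
E
python3 - <<'E'
from h import *
st()
cv2.imwrite("pics/w1.png",vision.capture("wrist"))
E
```

```text
time_s: 2.35
tcp_pos: [0.4395, -0.0217, 0.4297]
eef_rot: [-11.6, 89.3, 150.8]
contact_force: [0.8, 1.0, -0.5]
gripper_width: 0.0752
time_s: 3.15
tcp_pos: [0.4795, -0.1853, 0.3056]
eef_rot: [-14.4, 89.4, 105.8]
contact_force: [0.8, -0.2, -0.1]
gripper_width: 0.0751
t 3.15 tcp [ 0.4795 -0.1853  0.3056] jawyaw 120.21 x [-0.003  0.01  -1.   ] j [  0.   2.  -7.  -1. -81. -60.] w 0.0751 F [ 0.8 -0.2 -0.1]
```

View pics/w1.png

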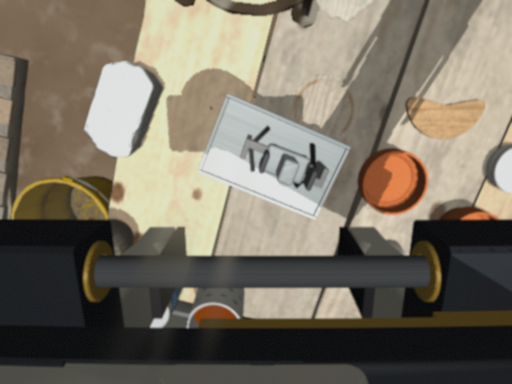

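```bash
python3 -m handwheel '[[[0,0.3,-0.5,-1],[0,0.3,-0.5,-1],[0,0,-0.5,-1],[0,0,0,-1],[0,0,0,0],[0,0,0,0]]]'
python3 - <<'E'
from h import *
st()
c=vision.get_calibration("wrist")
img=vision.capture("wrist")
import pickle;pickle.dump(c,open("c2.pkl","wb"))
cv2.imwrite("pics/w2.png",img)
print(proj(c,[.4845,-.16,.121]))
cv2.imwrite("pics/w2c.png",cv2.resize(img[60:220,130:390],None,fx=3,fy=3,interpolation=cv2.INTER_CUBIC))
E
```

```text
time_s: 3.8
tcp_pos: [0.477, -0.1596, 0.2405]
eef_rot: [15.1, 89.2, 114.9]
contact_force: [0.7, 0.2, -0.1]
gripper_width: 0.0748
t 3.8 tcp [ 0.477  -0.1596  0.2405] jawyaw 99.83 x [-0.006  0.013 -1.   ] j [  3.   3. -15.  -1. -73. -83.] w 0.0748 F [ 0.7  0.2 -0.1]
[259.31956666 183.81053524]
```

View pics/w2c.png

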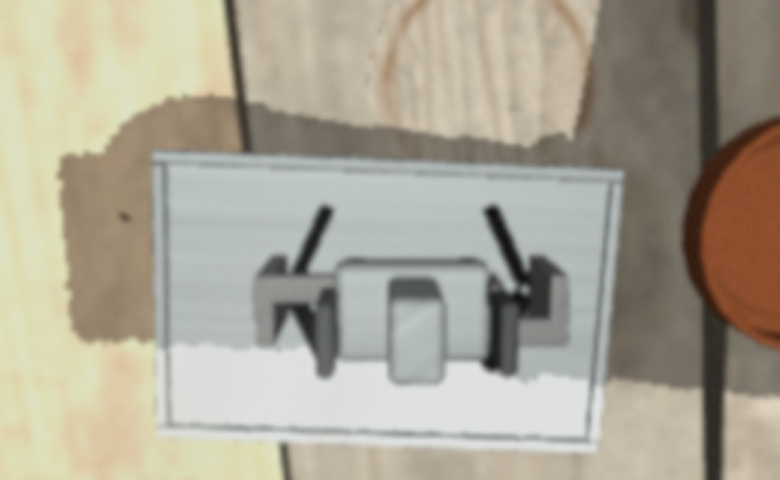

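```bash
python3 - <<'E'
from h import *
import pickle;c=pickle.load(open("c2.pkl","rb"))
f=lambda q,z:onz(c,(q[0]/3+130-.33,q[1]/3+60-.33),z)
C=[f(q,.121) for q in [(390,298),(443,296),(445,381),(393,383)]]
print(np.round(C,4));print("head",np.mean(C,0).round(4), [np.linalg.norm(C[i]-C[i-1]).round(4) for i in range(4)])
d=C[1]-C[0]+C[2]-C[3];print("yaw y",np.degrees(np.arctan2(d[1],d[0])))
for a,b,z in [((330,208),(490,208),.023),((338,265),(488,265),.072),((320,372),(514,370),.1)]:
    A,B=f(a,z),f(b,z);d=B-A;print(np.degrees(np.arctan2(d[1],d[0])),((A+B)/2).round(4),np.linalg.norm(d).round(4))
T=[f(q,.012) for q in [(153,155),(622,172),(598,450),(158,435)]]
print(np.round(T,4),np.mean(T,0).round(4));print([np.linalg.norm(T[i]-T[i-1]).round(4) for i in range(4)])
d=T[1]-T[0]+T[2]-T[3];print("tray y",np.degrees(np.arctan2(d[1],d[0])))
t=vision.get_calibration("top")
print(onz(t,(302+351/9,178+273/9),.023))
E
```

```text
[[ 0.4613 -0.1636  0.121 ]
 [ 0.458  -0.1477  0.121 ]
 [ 0.4843 -0.1422  0.121 ]
 [ 0.4876 -0.1582  0.121 ]]
head [ 0.4728 -0.1529  0.121 ] [np.float64(0.0269), np.float64(0.0163), np.float64(0.0269), np.float64(0.0163)]
yaw y 101.83472566703334
99.70668337062793 [ 0.4409 -0.1584  0.023 ] 0.0629
99.66541928316484 [ 0.4565 -0.1559  0.072 ] 0.0527
100.18931677103559 [ 0.4875 -0.1499  0.1   ] 0.0646
[[ 0.4383 -0.2625  0.012 ]
 [ 0.4132 -0.0764  0.012 ]
 [ 0.5294 -0.0604  0.012 ]
 [ 0.554  -0.2474  0.012 ]] [ 0.4837 -0.1617  0.012 ]
[np.float64(0.1167), np.float64(0.1878), np.float64(0.1173), np.float64(0.1886)]
tray y 97.58353884977973
[ 0.4726698  -0.15165039  0.023     ]
```

```bash
python3 -m handwheel '[[[-0.1,0.17,-0.5,0],[0,0,-0.5,0],[0,0,0,0],[0,0,0,0]]]'
python3 - <<'E'
from h import *
for i in range(4): st(); cv2.imwrite("pics/x.png",vision.capture("wrist"))
E
```

```text
time_s: 4.25
tcp_pos: [0.4751, -0.1532, 0.2032]
eef_rot: [-9.9, 89.3, 90.4]
contact_force: [0.7, 0.6, 0.0]
gripper_width: 0.0749
t 4.25 tcp [ 0.4751 -0.1532  0.2032] jawyaw 100.3 x [-0.     0.012 -1.   ] j [  4.   3. -19.  -1. -67. -84.] w 0.0749 F [0.7 0.6 0. ]
t 4.3 tcp [ 0.475  -0.1532  0.2031] jawyaw 100.29 x [-0.     0.012 -1.   ] j [  4.   3. -19.  -1. -67. -84.] w 0.075 F [ 0.6  0.2 -0.6]
t 4.35 tcp [ 0.4752 -0.1532  0.2032] jawyaw 100.26 x [ 0.     0.012 -1.   ] j [  4.   3. -19.  -1. -67. -84.] w 0.0747 F [-1.2  0.1  0.6]
t 4.4 tcp [ 0.4752 -0.1532  0.2032] jawyaw 100.25 x [ 0.001  0.012 -1.   ] j [  4.   3. -19.  -1. -67. -84.] w 0.0751 F [ 0.2 -0.5  0.2]
```

```bash
python3 -m handwheel '[[[-0.05,0,-0.7,0],[0,0,-0.7,0],[0,0,-0.7,0],[0,0,-0.5,0],[0,0,-0.4,0],[0,0,0,0],[0,0,0,0]]]'
python3 - <<'E'
from h import *
st();cv2.imwrite("pics/w3.png",vision.capture("wrist"));cv2.imwrite("pics/s3.png",cv2.resize(vision.capture("side")[150:360,130:330],None,fx=2.8,fy=2.8))
E
```

```text
time_s: 5.15
tcp_pos: [0.4773, -0.1539, 0.0851]
eef_rot: [-54.5, 89.1, 45.9]
contact_force: [0.1, -0.1, -0.1]
gripper_width: 0.0754
t 5.15 tcp [ 0.4773 -0.1539  0.0851] jawyaw 100.35 x [ 0.011  0.011 -1.   ] j [  4.  10. -29.  -1. -51. -83.] w 0.0754 F [ 0.1 -0.1 -0.1]
```

View pics/s3.png

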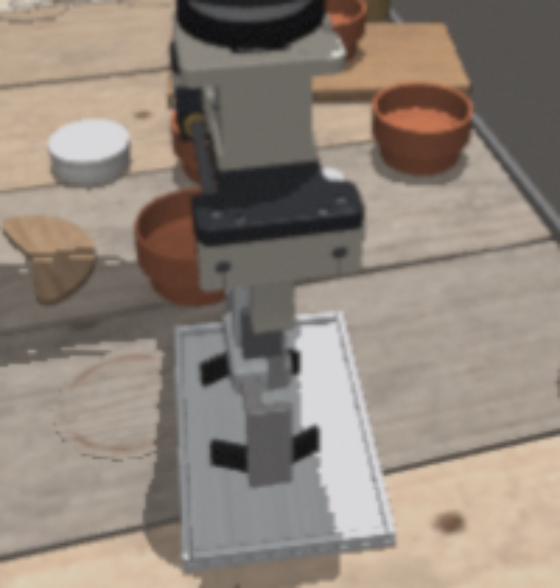

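View pics/w3.png

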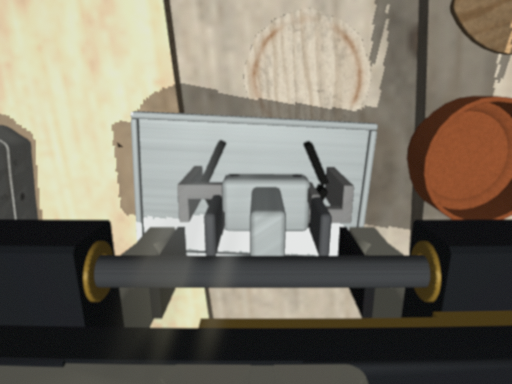

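```bash
python3 -m handwheel '[[[-0.1,0.02,-0.1,0],[0,0,0,0],[0,0,0,0]]]'
python3 -m handwheel '[[[0,0,0,0],[0,0,0,0],[0,0,0,0],[0,0,0,0],[0,0,0,0],[0,0,0,0],[0,0,0,0],[0,0,0,0]]]' 30 30
python3 - <<'E'
from h import *
st();cv2.imwrite("pics/w4.png",vision.capture("wrist"))
E
```

```text
time_s: 5.55
tcp_pos: [0.4747, -0.153, 0.0833]
eef_rot: [-64.5, 88.9, 35.9]
contact_force: [0.1, 0.6, 0.4]
gripper_width: 0.0751
time_s: 6.35
tcp_pos: [0.4751, -0.153, 0.084]
eef_rot: [-66.2, 88.8, 34.2]
contact_force: [-0.1, -0.0, 0.3]
gripper_width: 0.0302
t 6.35 tcp [ 0.4751 -0.153   0.084 ] jawyaw 100.36 x [ 0.017  0.011 -1.   ] j [  4.   9. -30.  -1. -50. -83.] w 0.0302 F [-0.1 -0.   0.3]
```

View pics/w4.png

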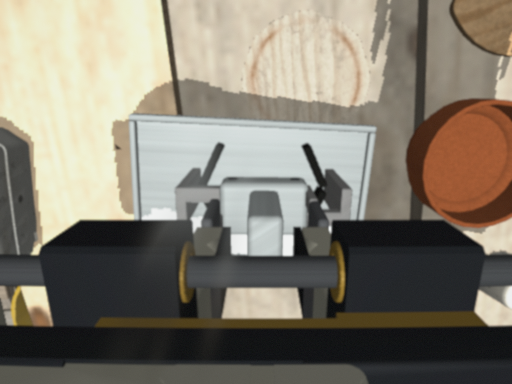

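```bash
python3 - <<'E'
from h import *
s=vision.capture("side");
w=cv2.imread("pics/w4.png")
a=cv2.resize(s[200:340,160:290],(558,600),interpolation=cv2.INTER_CUBIC)
cv2.imwrite("pics/s4.png",a)
cv2.imwrite("pics/w4c.png",cv2.resize(w[130:330,150:390],None,fx=3,fy=3,interpolation=cv2.INTER_CUBIC))
st();c=vision.get_calibration("wrist")
for z in (.081,.1,.12): print(proj(c,[.473,-.153,z]),proj(c,readout.get_state()["tcp_pos"]+[0,0,z-.084]))
E
```

```text
t 6.45 tcp [ 0.4751 -0.153   0.0839] jawyaw 100.36 x [ 0.017  0.011 -1.   ] j [  4.   9. -30.  -1. -50. -83.] w 0.0302 F [ 0.2  1.  -0.7]
[263.80838041 214.28361279] [263.25956283 217.41057791]
[264.27642957 226.08673793] [263.67383978 229.47148286]
[264.87597026 241.20965427] [264.20415041 244.91314837]
```

View pics/s4.png

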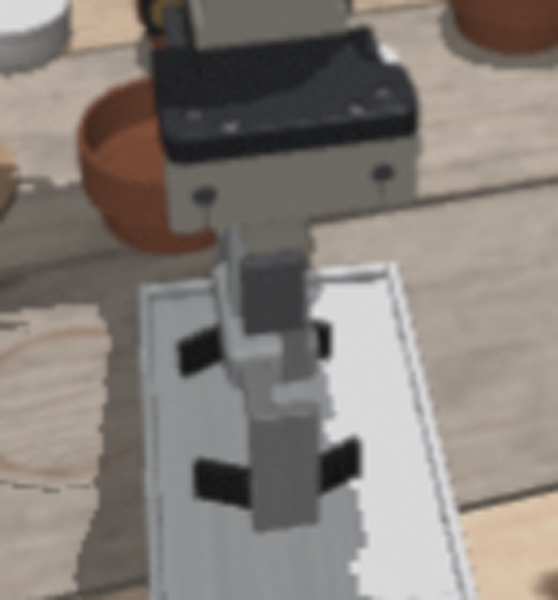

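View pics/w4c.png

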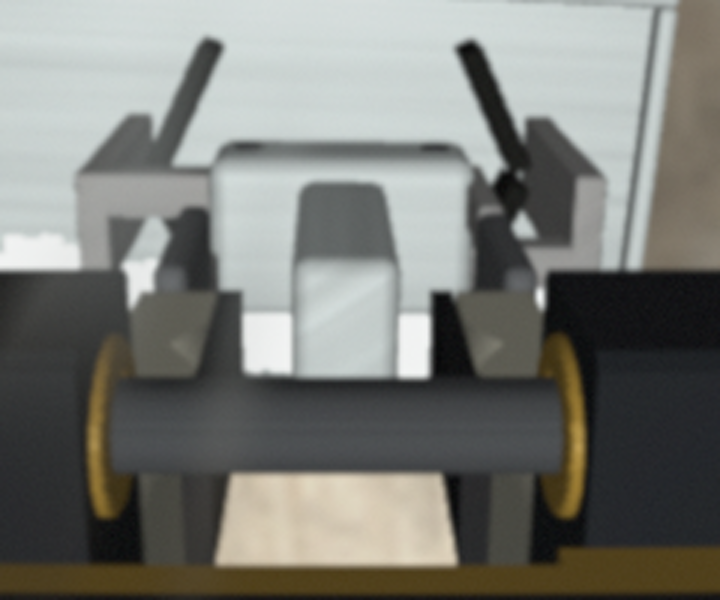

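```bash
python3 - <<'E'
from h import *
c=vision.get_calibration("side")
k=lambda p:((p-[160,200])*[558/130,600/140]).round(0)
for z in (.084,.1,.119,.14,.16): print(z,k(proj(c,[.475,-.168,z])), "pad outer",k(proj(c,[.473,-.153-.032,z])))
print("feet",k(proj(c,[.473,-.153-.045,.005])), "spine",k(proj(c,[.473,-.153,.121])))
w=cv2.imread("pics/w3.png")
cv2.imwrite("pics/w3c.png",cv2.resize(w[130:330,150:390],None,fx=3,fy=3,interpolation=cv2.INTER_CUBIC))
E
```

```text
0.084 [263. 308.] pad outer [256. 339.]
0.1 [263. 276.] pad outer [255. 307.]
0.119 [262. 237.] pad outer [254. 268.]
0.14 [261. 193.] pad outer [253. 223.]
0.16 [260. 150.] pad outer [252. 179.]
feet [259. 511.] spine [258. 208.]
```

View pics/w3c.png

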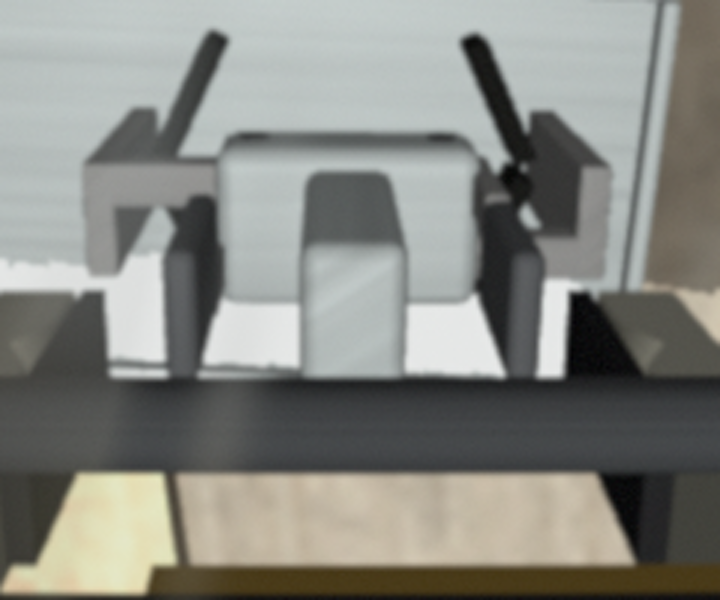

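```bash
python3 - <<'E'
from h import *
c=vision.get_calibration("side")
k=lambda p:((p-[160,200])*[558/130,600/140]).round(0)
for z in (.13,.15,.17,.19,.21): print(z,k(proj(c,[.436,-.25,z])),k(proj(c,[.514,-.25,z])))
s=vision.capture("side");cv2.imwrite("pics/s5.png",s[100:340,60:400].repeat(2,0).repeat(2,1))
E
python3 -m handwheel '[[[0,0,0,0],[0,0,0,0],[0,0,0,0],[0,0,0,0],[0,0,0,0],[0,0,0,0],[0,0,0,0]]]' 75 30
python3 - <<'E'
from h import *
st()
s=vision.capture("side");cv2.imwrite("pics/s6.png",cv2.resize(s[200:340,160:290],(558,600),interpolation=cv2.INTER_CUBIC))
E
```

```text
0.13 [132. 375.] [370. 373.]
0.15 [128. 329.] [371. 328.]
0.17 [124. 282.] [372. 281.]
0.19 [120. 232.] [373. 232.]
0.21 [116. 181.] [374. 180.]
time_s: 7.2
tcp_pos: [0.4751, -0.153, 0.084]
eef_rot: [-66.3, 88.8, 34.1]
contact_force: [-0.1, -0.6, 0.2]
gripper_width: 0.0743
t 7.2 tcp [ 0.4751 -0.153   0.084 ] jawyaw 100.36 x [ 0.017  0.011 -1.   ] j [  4.   9. -30.  -1. -50. -83.] w 0.0743 F [-0.1 -0.6  0.2]
```

View pics/s5.png

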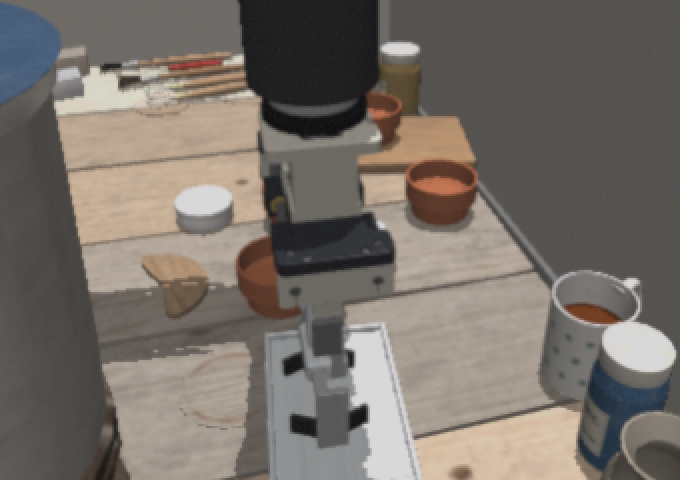

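View pics/s6.png

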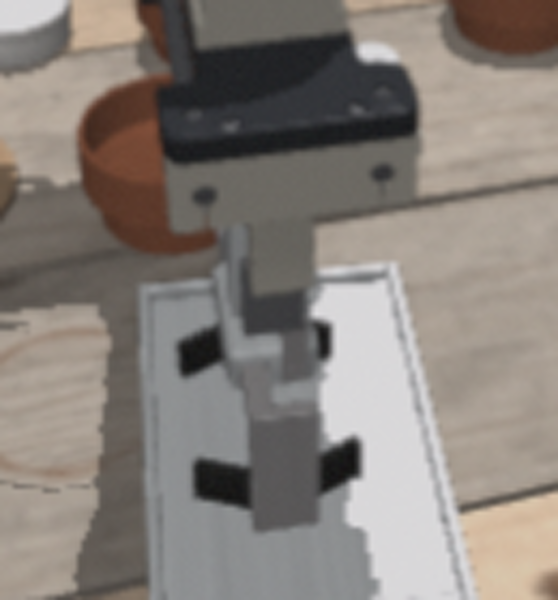

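```bash
python3 - <<'E'
from h import *
c=vision.get_calibration("wrist");s=st()
P=np.linalg.inv(c["pose"]);tip=P@np.r_[s["tcp_pos"],1];print("tcp in cam",tip.round(4))
for a,b,g in [((105,295),(568,293),.0752),((245,293),(432,293),.0302)]:
    u=[cv2.undistortPoints(np.array([[[q[0]/3+150-.33,q[1]/3+130-.33]]]),c["intrinsics"],c["dist"])[0,0] for q in(a,b)]
    d=g/np.linalg.norm(u[1]-u[0]);m=(u[0]+u[1])/2
    X=np.array([m[0]*d,-m[1]*d,-d]);W=c["pose"]@np.r_[X,1];print("cam",X.round(4),"world",W[:3].round(4))
E
```

```text
t 7.25 tcp [ 0.4751 -0.153   0.084 ] jawyaw 100.36 x [ 0.017  0.011 -1.   ] j [  4.   9. -30.  -1. -50. -83.] w 0.0747 F [ 0.2 -0.6 -0.1]
tcp in cam [ 0.001  -0.0168 -0.2068  1.    ]
cam [ 1.000e-04 -1.780e-02 -1.683e-01] world [ 0.4657 -0.1559  0.1212]
cam [ 0.0004 -0.0175 -0.1676] world [ 0.4652 -0.1556  0.1218]
```

```bash
python3 -m handwheel '[[[-0.05,0,-0.25,0],[-0.05,0,-0.25,0],[0,0,0,0],[0,0,0,0]]]'
python3 - <<'E'
from h import *
st()
s=vision.capture("side");cv2.imwrite("pics/s7.png",cv2.resize(s[200:340,160:290],(558,600),interpolation=cv2.INTER_CUBIC))
w=vision.capture("wrist");cv2.imwrite("pics/w7.png",cv2.resize(w[130:330,150:390],None,fx=3,fy=3,interpolation=cv2.INTER_CUBIC))
E
```

```text
time_s: 7.65
tcp_pos: [0.4701, -0.153, 0.0617]
eef_rot: [-64.6, 88.9, 35.8]
contact_force: [0.6, 0.5, 0.5]
gripper_width: 0.0749
t 7.65 tcp [ 0.4701 -0.153   0.0617] jawyaw 100.36 x [ 0.016  0.011 -1.   ] j [  4.  10. -32.  -1. -47. -83.] w 0.0749 F [0.6 0.5 0.5]
```

View pics/s7.png

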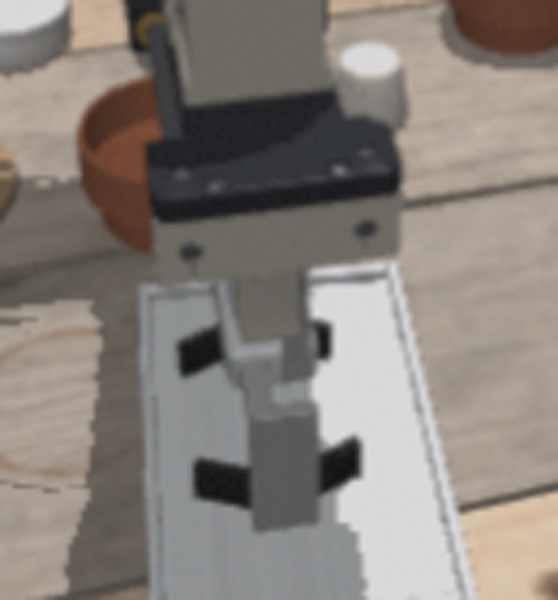

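View pics/w7.png

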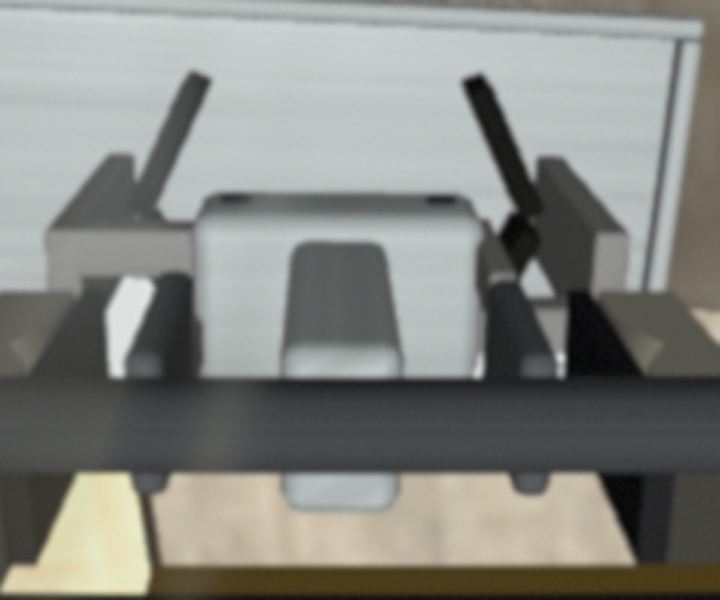

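```bash
python3 -m handwheel '[[[0.05,0,-0.2,0],[0,0,-0.2,0],[0,0,0,0],[0,0,0,0]]]'
python3 -m handwheel '[[[0,0,0,0],[0,0,0,0],[0,0,0,0],[0,0,0,0],[0,0,0,0],[0,0,0,0],[0,0,0,0],[0,0,0,0]]]' 30 30
python3 - <<'E'
from h import *
st()
s=vision.capture("side");cv2.imwrite("pics/s8.png",cv2.resize(s[200:340,160:290],(558,600),interpolation=cv2.INTER_CUBIC))
w=vision.capture("wrist");cv2.imwrite("pics/w8.png",cv2.resize(w[130:330,150:390],None,fx=3,fy=3,interpolation=cv2.INTER_CUBIC))
E
```

```text
time_s: 8.15
tcp_pos: [0.473, -0.1529, 0.0447]
eef_rot: [-66.2, 88.8, 34.1]
contact_force: [0.0, 1.1, -0.7]
gripper_width: 0.0748
time_s: 8.95
tcp_pos: [0.4733, -0.1525, 0.0456]
eef_rot: [-66.9, 88.8, 33.5]
contact_force: [-0.4, -0.0, -0.3]
gripper_width: 0.0318
t 8.95 tcp [ 0.4733 -0.1525  0.0456] jawyaw 100.37 x [ 0.018  0.012 -1.   ] j [  4.  12. -33.  -1. -45. -83.] w 0.0318 F [-0.4 -0.  -0.3]
```

View pics/s8.png

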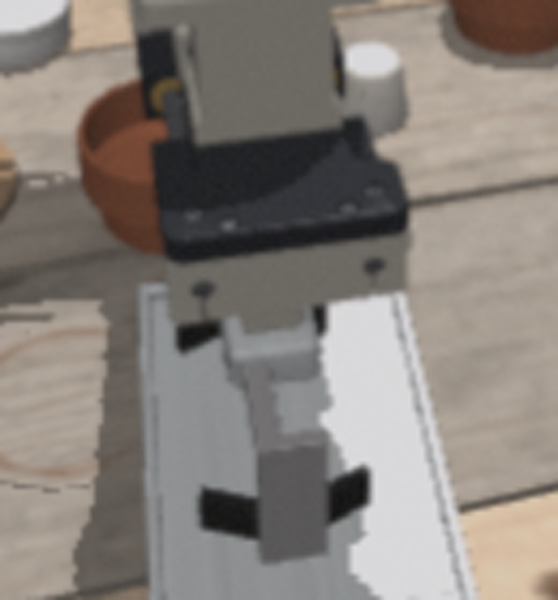

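View pics/w8.png

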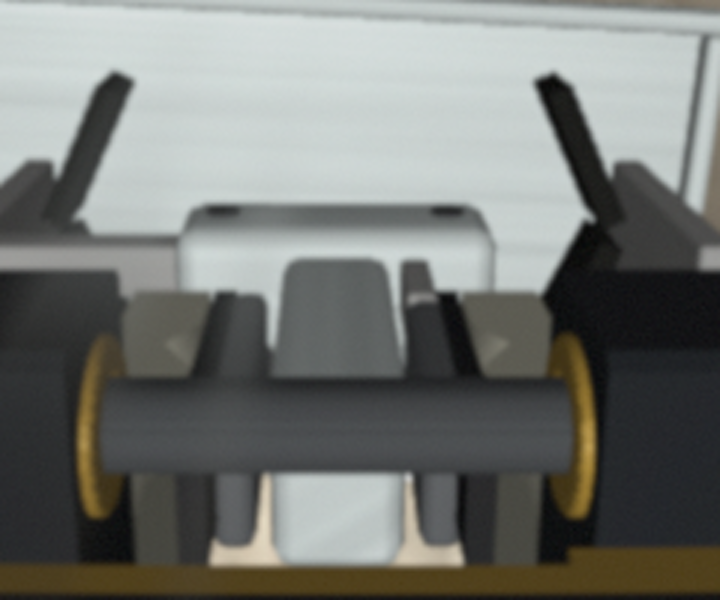

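```bash
python3 - <<'E'
from h import *
img=cv2.imread("pics/top0.png");c=vision.get_calibration("top")
o=(145,160);im=cv2.GaussianBlur(img[160:215,145:198],(3,3),0);hsv=cv2.cvtColor(im,cv2.COLOR_BGR2HSV)
for lo,hi,s in [(0,11,130),(0,12,130),(0,12,150),(0,13,140)]:
    m=cv2.inRange(hsv,(lo,s,30),(hi,255,255))
    ks,_=cv2.findContours(m,cv2.RETR_EXTERNAL,cv2.CHAIN_APPROX_NONE);k=max(ks,key=cv2.contourArea)
    h=cv2.convexHull(k)[:,0]+np.array(o)
    e=cv2.fitEllipse(h.astype(np.float32));P=np.array([onz(c,p,.068) for p in h.astype(float)])
    print(hi,s,cv2.boundingRect(h),np.round(e[0],1),np.round(e[1],1),onz(c,e[0],.068).round(4),circ(P))
img=cv2.imread("pics/side0.png");cs=vision.get_calibration("side")
cv2.imwrite("pics/b_s.png",cv2.resize(img[140:180,220:270],None,fx=12,fy=12,interpolation=cv2.INTER_CUBIC))
cv2.imwrite("pics/b_t.png",cv2.resize(cv2.imread("pics/top0.png")[168:213,145:198],None,fx=12,fy=12,interpolation=cv2.INTER_CUBIC))
E
```

```text
11 130 (153, 174, 33, 32) [169.1 189.3] [31.2 32.2] [0.5201 0.3401 0.068 ] (array([0.52040106, 0.34002197]), np.float64(0.04472180918790388))
12 130 (153, 173, 33, 33) [168.8 189.3] [32.1 33.1] [0.5203 0.3409 0.068 ] (array([0.52044269, 0.34087823]), np.float64(0.045948561578684176))
12 150 (153, 174, 33, 32) [168.9 189.3] [31.6 31.9] [0.5201 0.3407 0.068 ] (array([0.52035049, 0.34078894]), np.float64(0.04485640237560362))
13 140 (153, 174, 33, 32) [168.9 189.3] [32.4 32.6] [0.5203 0.3407 0.068 ] (array([0.520511  , 0.34073739]), np.float64(0.045938392021085794))
```

View pics/b_t.png

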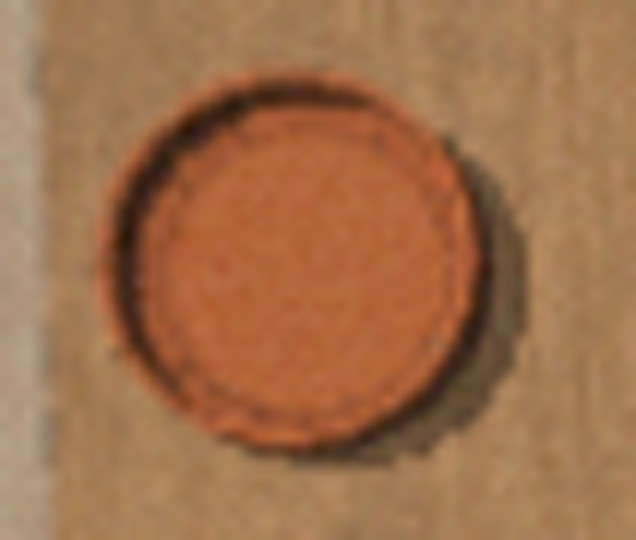

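View pics/b_s.png

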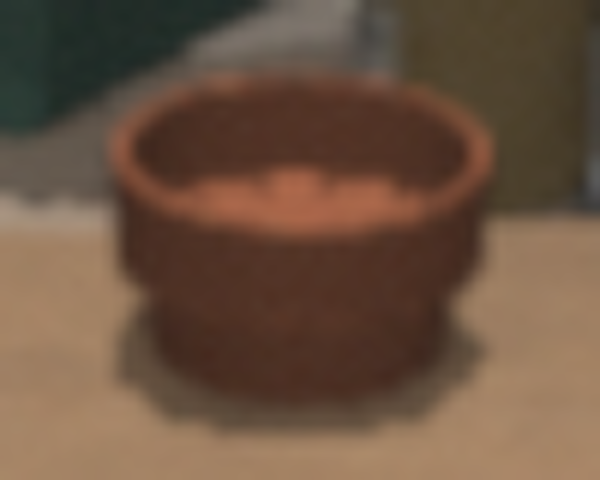

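```bash
python3 - <<'E'
from h import *
cs=vision.get_calibration("side");ct=vision.get_calibration("top")
print(onz(cs,(244.8,152.5),.068), tri(cs,(244.8,152.5),ct,(169,189.2)))
for n,p in dict(A=(.4231,-.0057,.052),B=(.433,.1457,.052),C=(.6068,.1672,.052),base=(.5205,.3405,.068)).items():
    q=proj(cs,p);th=np.linspace(0,2*np.pi,60);E=np.array([proj(cs,np.array(p)+[.045*np.cos(t),.045*np.sin(t),0]) for t in th])
    print(n,q.round(1),((q-[130,130])*2.7).round(0),((E.min(0)-130)*2.7).round(0),((E.max(0)-130)*2.7).round(0))
E
```

```text
[0.52169787 0.3423005  0.068     ] (array([0.52101756, 0.34033495, 0.06878454]), np.float64(0.0012959813834291709))
A [199.5 229.4] [188. 268.] [128. 235.] [247. 305.]
B [209.2 192.2] [214. 168.] [163. 143.] [264. 195.]
C [280. 188.] [405. 157.] [356. 133.] [454. 182.]
base [244.4 152.8] [309.  61.] [266.  44.] [351.  80.]
```

```bash
python3 -m handwheel '[[[0,0,0.5,0],[0,0,0.7,0],[0,0,0.8,0],[0,0,0.5,0],[0,0,0,0],[0,0,0,0]]]'
python3 -m handwheel '[[[-0.3,0.6,0,0],[-0.3,0.8,0,0],[-0.3,0.8,0,0],[-0.2,0.8,0,0],[0,0.6,0,0],[0,0,0,0],[0,0,0,0]]]'
python3 - <<'E'
from h import *
st()
s=vision.capture("side");cv2.imwrite("pics/s9.png",s[100:340,60:400].repeat(2,0).repeat(2,1))
E
```

```text
time_s: 9.65
tcp_pos: [0.4702, -0.1529, 0.1462]
eef_rot: [-56.0, 89.0, 44.3]
contact_force: [-0.7, -0.6, -1.9]
gripper_width: 0.0319
time_s: 10.35
tcp_pos: [0.4189, -0.0062, 0.1369]
eef_rot: [-5.1, 89.5, 95.0]
contact_force: [-0.7, -0.5, -2.0]
gripper_width: 0.0321
t 10.35 tcp [ 0.4189 -0.0062  0.1369] jawyaw 100.07 x [-0.001  0.009 -1.   ] j [  26.   -2.  -34.   -1.  -58. -105.] w 0.0321 F [-0.7 -0.5 -2. ]
```

View pics/s9.png

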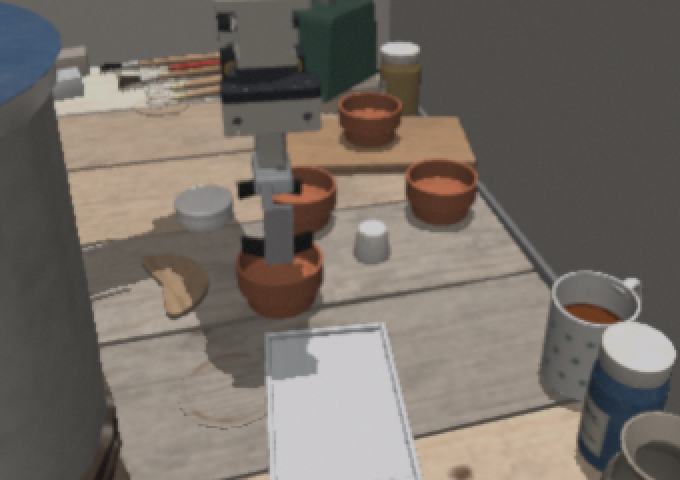

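```bash
python3 -m handwheel '[[[0.1,0,-0.3,0],[0,0,-0.3,0],[0,0,-0.2,0],[0,0,0,0],[0,0,0,0]]]'
python3 - <<'E'
from h import *
st()
s=vision.capture("side");cv2.imwrite("pics/s10.png",cv2.resize(s[150:260,140:260],(654,600),interpolation=cv2.INTER_CUBIC))
w=vision.capture("wrist");cv2.imwrite("pics/w10.png",w)
E
```

```text
time_s: 10.9
tcp_pos: [0.4225, -0.0099, 0.102]
eef_rot: [18.5, 89.5, 118.3]
contact_force: [0.4, 0.3, -1.8]
gripper_width: 0.0313
t 10.9 tcp [ 0.4225 -0.0099  0.102 ] jawyaw 99.77 x [-0.004  0.008 -1.   ] j [  25.    1.  -36.   -1.  -53. -105.] w 0.0313 F [ 0.4  0.3 -1.8]
```

View pics/s10.png

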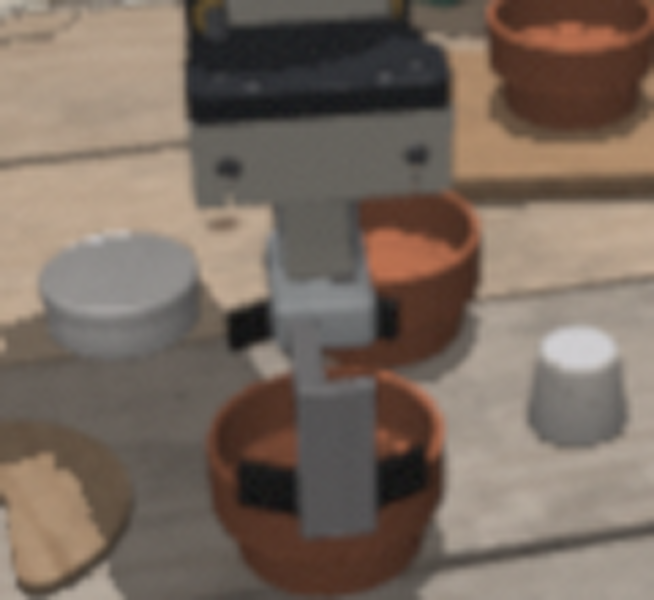

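View pics/w10.png

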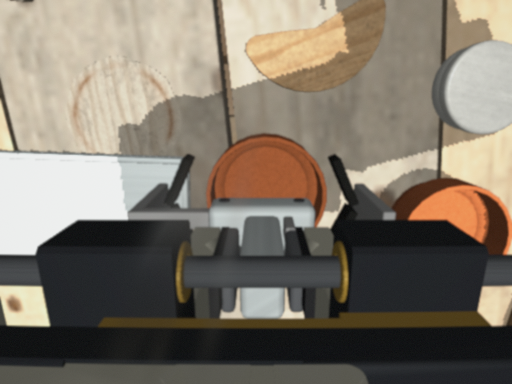

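```bash
python3 -m handwheel '[[[0.04,0.1,0,0],[0,0,-0.3,0],[0,0.02,-0.3,0],[0,0.02,-0.2,0],[0,0,0,0],[0,0,0,0]]]'
python3 - <<'E'
from h import *
st()
w=vision.capture("wrist");cv2.imwrite("pics/w11.png",w)
E
```

```text
time_s: 11.6
tcp_pos: [0.4271, -0.0022, 0.0721]
eef_rot: [-23.3, 89.4, 76.6]
contact_force: [0.1, 0.2, -0.9]
gripper_width: 0.0316
t 11.6 tcp [ 0.4271 -0.0022  0.0721] jawyaw 99.83 x [ 0.002  0.01  -1.   ] j [  26.    4.  -38.   -1.  -48. -106.] w 0.0316 F [ 0.1  0.2 -0.9]
```

View pics/w11.png

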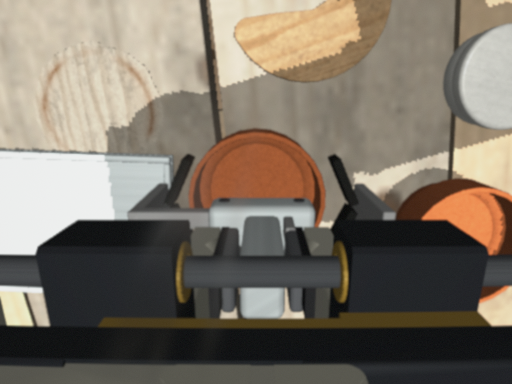

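```bash
python3 -m handwheel '[[[-0.07,-0.09,-0.08,0],[0,0,0,0],[0,0,0,0]]]'
python3 - <<'E'
from h import *
st()
s=vision.capture("side");cv2.imwrite("pics/s12.png",cv2.resize(s[150:260,140:260],(654,600),interpolation=cv2.INTER_CUBIC))
w=vision.capture("wrist");cv2.imwrite("pics/w12.png",w)
E
```

```text
time_s: 11.95
tcp_pos: [0.4247, -0.0058, 0.0697]
eef_rot: [-31.0, 89.3, 68.8]
contact_force: [0.1, 0.3, -1.8]
gripper_width: 0.0314
t 11.95 tcp [ 0.4247 -0.0058  0.0697] jawyaw 99.83 x [ 0.004  0.011 -1.   ] j [  26.    3.  -39.   -1.  -47. -105.] w 0.0314 F [ 0.1  0.3 -1.8]
```

View pics/s12.png

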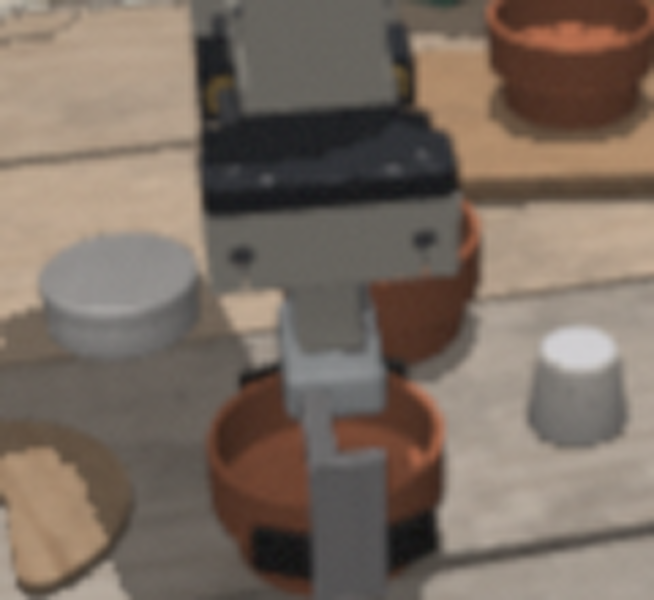

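View pics/w12.png

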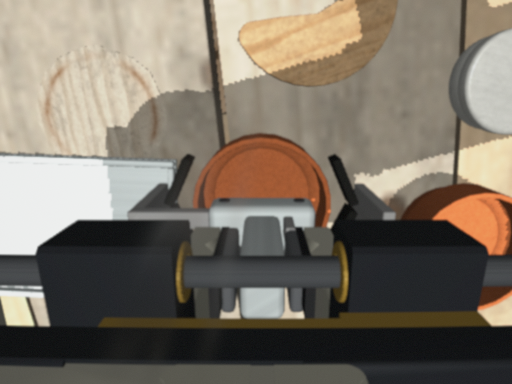

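```bash
python3 -m handwheel '[[[0,0,0,0],[0,0,0,0],[0,0,0,0],[0,0,0,0],[0,0,0,0],[0,0,0,0],[0,0,0,0],[0,0,0,0]]]' 75 30
python3 - <<'E'
from h import *
st()
w=vision.capture("wrist");cv2.imwrite("pics/w13.png",w)
E
```

```text
time_s: 12.85
tcp_pos: [0.4257, -0.0055, 0.0704]
eef_rot: [-37.5, 89.3, 62.4]
contact_force: [-0.5, -0.7, -0.1]
gripper_width: 0.0749
t 12.85 tcp [ 0.4257 -0.0055  0.0704] jawyaw 99.86 x [ 0.006  0.011 -1.   ] j [  26.    3.  -39.   -1.  -47. -105.] w 0.0749 F [-0.5 -0.7 -0.1]
```

View pics/w13.png

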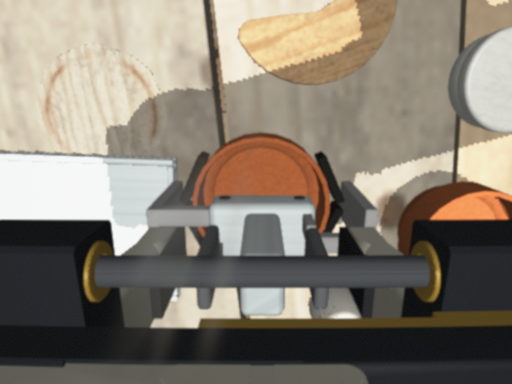

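```bash
python3 -m handwheel '[[[-0.03,0,0,1],[0,0,0,1],[0,0,0,1],[0,0,0,1],[0,0,0,1],[0,0,0,1],[0,0,0,0]]]'; python3 -c "from h import *;st()"
```

```text
time_s: 13.6
tcp_pos: [0.4245, -0.0055, 0.0705]
eef_rot: [-38.6, 89.3, 92.4]
contact_force: [0.4, -0.6, -1.1]
gripper_width: 0.0748
t 13.6 tcp [ 0.4245 -0.0055  0.0705] jawyaw 131.02 x [-0.001  0.012 -1.   ] j [ 25.   4. -39.  -1. -48. -74.] w 0.0748 F [ 0.4 -0.6 -1.1]
```

```bash
python3 -m handwheel '[[[0,0,0,1],[0,0,0,1],[0,0,0,1],[0,0,0,1],[0,0,0,1],[0,0,0,1],[0,0,0,0]]]'; python3 -c "from h import *;st()"
python3 -m handwheel '[[[0,0,0,1],[0,0,0,1],[0,0,0,1],[0,0,0,1],[0,0,0,1],[0,0,0,0.7],[0,0,0,0]]]'; python3 -c "from h import *;st()
cv2.imwrite('pics/w14.png',vision.capture('wrist'))"
```

```text
time_s: 14.3
tcp_pos: [0.4244, -0.0055, 0.0705]
eef_rot: [-37.9, 89.3, 123.2]
contact_force: [0.6, -0.9, -0.9]
gripper_width: 0.0751
t 14.3 tcp [ 0.4244 -0.0055  0.0705] jawyaw 161.05 x [-0.007  0.01  -1.   ] j [ 25.   4. -38.  -1. -48. -44.] w 0.0751 F [ 0.6 -0.9 -0.9]
time_s: 15.0
tcp_pos: [0.4242, -0.0056, 0.0704]
eef_rot: [-37.0, 89.3, 151.8]
contact_force: [0.1, -0.7, -0.7]
gripper_width: 0.0752
t 15.0 tcp [ 0.4242 -0.0056  0.0704] jawyaw -171.22 x [-0.011  0.006 -1.   ] j [ 25.   4. -38.  -1. -48. -16.] w 0.0752 F [ 0.1 -0.7 -0.7]
```

View pics/w14.png

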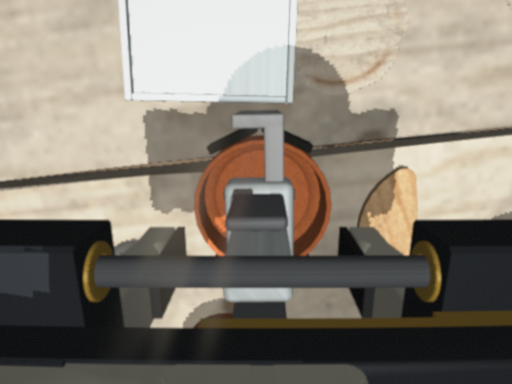

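```bash
python3 -m handwheel '[[[0,0,0,0],[0,0,0,0],[0,0,0,0],[0,0,0,0],[0,0,0,0],[0,0,0,0],[0,0,0,0],[0,0,0,0]]]' 15 40; python3 -c "from h import *;st()"
python3 -m handwheel '[[[0,0,0.3,0],[0,0,0.5,0],[0,0,0.8,0],[0,0,0.8,0],[0,0,0.8,0],[0,0,0.5,0],[0,0,0,0],[0,0,0,0]]]'; python3 -c "from h import *;st()
cv2.imwrite('pics/w15.png',vision.capture('wrist'))
s=vision.capture('side');cv2.imwrite('pics/s15.png',s[80:320,60:400].repeat(2,0).repeat(2,1))"
```

```text
time_s: 15.85
tcp_pos: [0.4243, -0.0056, 0.0704]
eef_rot: [-37.4, 89.3, 150.7]
contact_force: [0.8, -0.1, -0.8]
gripper_width: 0.0279
t 15.85 tcp [ 0.4243 -0.0056  0.0704] jawyaw -171.86 x [-0.011  0.006 -1.   ] j [ 25.   4. -38.  -1. -48. -17.] w 0.0279 F [ 0.8 -0.1 -0.8]
time_s: 16.65
tcp_pos: [0.4177, -0.007, 0.2193]
eef_rot: [-19.9, 88.7, 168.1]
contact_force: [-1.4, 0.1, -2.6]
gripper_width: 0.028
t 16.65 tcp [ 0.4177 -0.007   0.2193] jawyaw -172.02 x [-0.022  0.005 -1.   ] j [ 25.  -5. -25.  -1. -71. -17.] w 0.028 F [-1.4  0.1 -2.6]
```

View pics/s15.png

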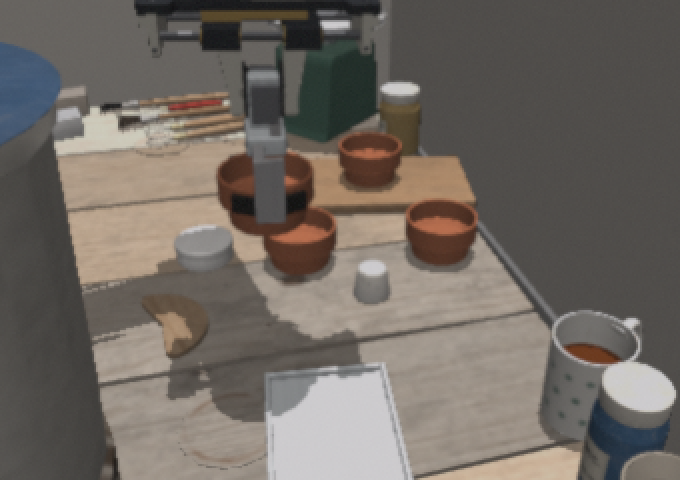

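```bash
python3 -m handwheel '[[[0.2,0.5,0,0],[0.25,0.9,0,0],[0.3,0.95,0,0],[0.3,0.95,0,0],[0.3,0.95,0,0],[0.3,0.95,0,0],[0.3,0.95,0,0],[0.3,0.95,0,0]]]'; python3 -m handwheel '[[[0.25,0.8,0,0],[0.2,0.5,0,0],[0,0,0,0],[0,0,0,0],[0,0,0,0]]]';python3 -c "from h import *;st()"
```

```text
time_s: 17.55
tcp_pos: [0.5025, 0.2809, 0.2067]
eef_rot: [1.7, 87.7, -170.7]
contact_force: [0.6, -0.2, -3.3]
gripper_width: 0.0278
time_s: 18.05
tcp_pos: [0.5186, 0.3375, 0.1946]
eef_rot: [11.9, 86.9, -160.4]
contact_force: [0.1, -0.4, -3.2]
gripper_width: 0.0279
t 18.05 tcp [0.5186 0.3375 0.1946] jawyaw -172.25 x [-0.052 -0.018 -0.998] j [ 50.  17.  -3.  -2. -73. -42.] w 0.0279 F [ 0.1 -0.4 -3.2]
```

```bash
python3 -m handwheel '[[[-0.2,-0.9,0,0],[-0.2,-0.9,0,0],[-0.2,-0.9,0,0]]]';python3 -c "from h import *;st()"; python3 -m handwheel '[[[0,0,0,0],[0,0,0,0],[0,0,0,0]]]';python3 -c "from h import *;st()";  python3 -m handwheel '[[[0,0,0.3,0],[0,0,0.3,0],[0,0,0.3,0]]]';python3 -c "from h import *;st()"
```

```text
time_s: 18.35
tcp_pos: [0.4931, 0.2273, 0.1918]
eef_rot: [13.2, 86.7, -158.9]
contact_force: [0.5, -0.5, -2.4]
gripper_width: 0.0278
t 18.35 tcp [0.4931 0.2273 0.1918] jawyaw -172.14 x [-0.054 -0.021 -0.998] j [ 44.  10. -12.  -1. -70. -36.] w 0.0278 F [ 0.5 -0.5 -2.4]
time_s: 18.65
tcp_pos: [0.491, 0.2209, 0.1931]
eef_rot: [12.6, 86.7, -159.8]
contact_force: [0.6, 0.3, -2.3]
gripper_width: 0.0281
t 18.65 tcp [0.491  0.2209 0.1931] jawyaw -172.43 x [-0.053 -0.02  -0.998] j [ 44.  10. -13.  -1. -70. -36.] w 0.0281 F [ 0.6  0.3 -2.3]
time_s: 18.95
tcp_pos: [0.4906, 0.2215, 0.2304]
eef_rot: [13.3, 86.6, -159.1]
contact_force: [0.3, 0.4, -3.9]
gripper_width: 0.0275
t 18.95 tcp [0.4906 0.2215 0.2304] jawyaw -172.39 x [-0.055 -0.021 -0.998] j [ 44.   9. -10.  -1. -75. -36.] w 0.0275 F [ 0.3  0.4 -3.9]
```

```bash
python3 -m handwheel '[[[0,0,-0.9,0],[0,0,0,0]]]' >/dev/null;python3 -c "from h import *;st()"; python3 -m handwheel '[[[0,0,0.15,0],[0,0,0.15,0],[0,0,0.15,0],[0,0,0.15,0],[0,0,0.15,0],[0,0,0.15,0]]]'>/dev/null;python3 -c "from h import *;st()";  python3 -m handwheel '[[[0,0,-0.9,0],[0,0,0,0]]]'>/dev/null;python3 -c "from h import *;st()"
```

```text
t 19.15 tcp [0.4926 0.2238 0.1982] jawyaw -172.3 x [-0.05  -0.017 -0.999] j [ 44.  10. -12.  -1. -71. -36.] w 0.0279 F [-0.8 -0.8 -4.2]
t 19.75 tcp [0.4951 0.2252 0.2436] jawyaw -172.2 x [-0.044 -0.015 -0.999] j [ 44.   8.  -8.  -1. -76. -36.] w 0.0276 F [ 0.4  0.5 -2.3]
t 19.95 tcp [0.4959 0.2259 0.2096] jawyaw -172.2 x [-0.041 -0.013 -0.999] j [ 44.   9. -11.  -1. -71. -36.] w 0.0278 F [-0.9 -0.4 -3.8]
```

```bash
python3 -m handwheel '[[[0,0,0,0],[0,0,0,0],[0,0,0,0],[0,0,0,0],[0,0,0,0],[0,0,0,0],[0,0,0,0],[0,0,0,0]]]' >/dev/null;python3 -c "from h import *;st()"; python3 -m handwheel '[[[0,0,0.1,0],[0,0,0.1,0],[0,0,0.1,0],[0,0,0.1,0],[0,0,0.1,0],[0,0,0.1,0],[0,0,0.1,0],[0,0,0.1,0]]]'>/dev/null;python3 -c "from h import *;st()"; python3 -m handwheel '[[[0,0,-0.9,0],[0,0,0,0]]]'>/dev/null;python3 -c "from h import *;st()"
```

```text
t 20.75 tcp [0.4982 0.2267 0.2154] jawyaw -172.15 x [-0.036 -0.011 -0.999] j [ 44.   9. -11.  -1. -72. -36.] w 0.0278 F [ 0.3 -0.5 -2.6]
t 21.55 tcp [0.4981 0.2265 0.2501] jawyaw -172.15 x [-0.036 -0.011 -0.999] j [ 44.   8.  -8.  -1. -76. -36.] w 0.0279 F [-0.1  0.5 -1.9]
t 21.75 tcp [0.4987 0.2271 0.2151] jawyaw -172.15 x [-0.034 -0.009 -0.999] j [ 44.   9. -11.  -1. -72. -36.] w 0.0278 F [-0.5  0.4 -4.7]
```

```bash
python3 -m handwheel '[[[0.06,0.35,0,0],[0.06,0.35,0,0],[0.06,0.35,0,0],[0.06,0.35,0,0],[0.06,0.35,0,0],[0.06,0.35,0,0],[0.06,0.35,0,0],[0.06,0.35,0,0]]]' >/dev/null;python3 -c "from h import *;st()"; python3 -m handwheel '[[[0,0,0,0],[0,0,0,0],[0,0,0,0],[0,0,0,0],[0,0,0,0],[0,0,0,0],[0,0,0,0],[0,0,0,0]]]'>/dev/null;python3 -c "from h import *;st()"
```

```text
t 22.55 tcp [0.5213 0.3492 0.2204] jawyaw -172.09 x [-0.029 -0.008 -1.   ] j [ 51.  16.  -1.  -1. -74. -43.] w 0.0278 F [ 0.4  0.5 -2.3]
t 23.35 tcp [0.5213 0.3501 0.2199] jawyaw -172.1 x [-0.03  -0.009 -1.   ] j [ 51.  16.  -1.  -1. -74. -43.] w 0.0281 F [-0.2 -0.4 -3.2]
```

```bash
python3 -m handwheel '[[[0,-0.2,-0.4,0],[0,0,-0.4,0],[0,0,-0.3,0],[0,0,-0.1,0],[0,0,0,0]]]' >/dev/null;python3 -c "from h import *;st()
s=vision.capture('side');cv2.imwrite('pics/s16.png',cv2.resize(s[90:200,190:310],(654,600),interpolation=cv2.INTER_CUBIC))
cv2.imwrite('pics/w16.png',vision.capture('wrist'))
"
```

```text
t 23.85 tcp [0.5219 0.342  0.1716] jawyaw -172.1 x [-0.028 -0.007 -1.   ] j [ 50.  18.  -6.  -1. -68. -42.] w 0.0279 F [ 0.2 -0.2 -1.8]
```

View pics/s16.png

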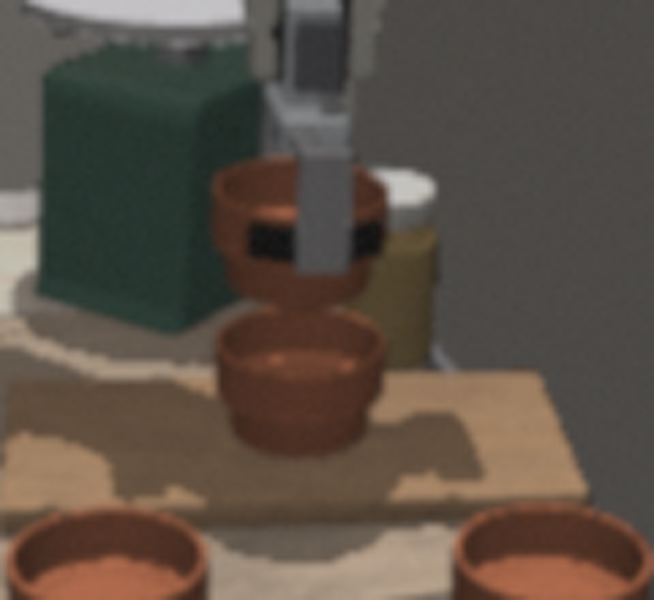

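View pics/w16.png

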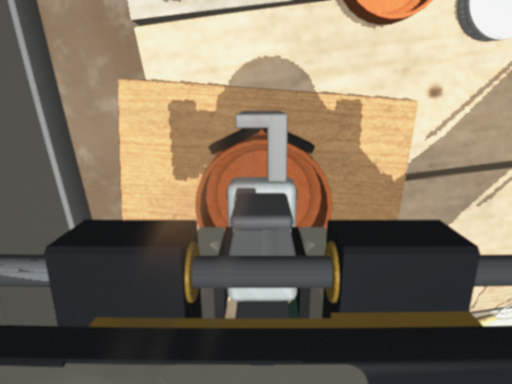

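```bash
python3 -m handwheel '[[[0,0,-0.3,0],[0,0,-0.3,0],[0,0,-0.3,0],[0,0,-0.2,0],[0,0,0,0]]]' >/dev/null;python3 -c "from h import *;st()"
```

```text
t 24.45 tcp [0.5224 0.3427 0.1253] jawyaw -172.08 x [-0.026 -0.005 -1.   ] j [ 50.  19.  -9.  -1. -63. -42.] w 0.0279 F [ 0.1  0.8 -2.8]
```

```bash
python3 -m handwheel '[[[-0.01,-0.02,-0.15,0],[0,0,-0.1,0],[0,0,-0.05,0],[0,0,0,0]]]' >/dev/null;python3 -c "from h import *;st()"; python3 -m handwheel '[[[0,0,-0.05,0],[0,0,-0.05,0],[0,0,0,0]]]' >/dev/null;python3 -c "from h import *;st()
s=vision.capture('side');cv2.imwrite('pics/s17.png',cv2.resize(s[90:200,190:310],(654,600),interpolation=cv2.INTER_CUBIC))
"
```

```text
t 24.85 tcp [0.522  0.3421 0.1142] jawyaw -172.03 x [-0.026 -0.005 -1.   ] j [ 50.  20. -10.  -1. -61. -42.] w 0.0276 F [-0.6 -0.8 -2.7]
t 25.15 tcp [0.5227 0.3427 0.1136] jawyaw -171.97 x [-0.023 -0.003 -1.   ] j [ 50.  20. -10.  -1. -61. -42.] w 0.0282 F [ 0.4  0.8 -2.6]
```

View pics/s17.png

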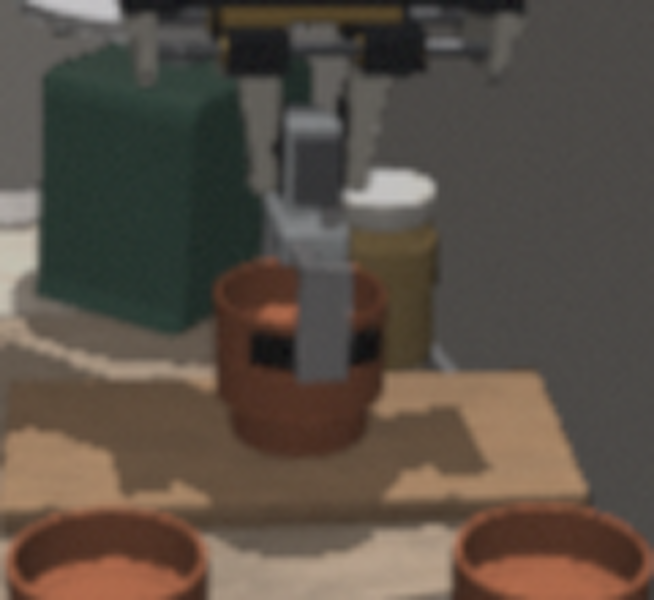

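```bash
python3 -m handwheel '[[[0,0,-0.06,0],[0,0,0,0],[0,0,0,0]]]' >/dev/null;python3 -c "from h import *;st()"; python3 -m handwheel '[[[0,0,-0.06,0],[0,0,0,0],[0,0,0,0]]]' >/dev/null;python3 -c "from h import *;st()"
```

```text
t 25.5 tcp [0.5234 0.3432 0.1123] jawyaw -171.94 x [-0.021 -0.002 -1.   ] j [ 50.  20. -10.  -1. -61. -42.] w 0.0277 F [-0.3  0.6 -0.5]
t 25.8 tcp [0.5237 0.3434 0.1108] jawyaw -171.93 x [-0.02  -0.002 -1.   ] j [ 50.  20. -10.  -1. -60. -42.] w 0.0279 F [-0.7  0.5  0.2]
```

```bash
python3 -m handwheel '[[[0,0,0,0],[0,0,0,0],[0,0,0,0],[0,0,0,0],[0,0,0,0],[0,0,0,0],[0,0,0,0],[0,0,0,0]]]' 75 30 >/dev/null;python3 -c "from h import *;st()"; python3 -m handwheel '[[[0,0,0,-1],[0,0,0,-1],[0,0,0,-1],[0,0,0,-1],[0,0,0,-1],[0,0,0,-1],[0,0,0,0]]]' >/dev/null;python3 -c "from h import *;st()
cv2.imwrite('pics/w18.png',vision.capture('wrist'))"
```

```text
t 26.6 tcp [0.5248 0.3438 0.1106] jawyaw -171.93 x [-0.019 -0.001 -1.   ] j [ 50.  20. -10.  -1. -60. -42.] w 0.0746 F [ 0.4  0.9 -0.7]
t 27.3 tcp [0.5248 0.3438 0.1107] jawyaw 156.92 x [-0.017  0.009 -1.   ] j [ 50.  20. -11.  -1. -60. -73.] w 0.075 F [ 0.1 -0.3  0.4]
```

View pics/w18.png

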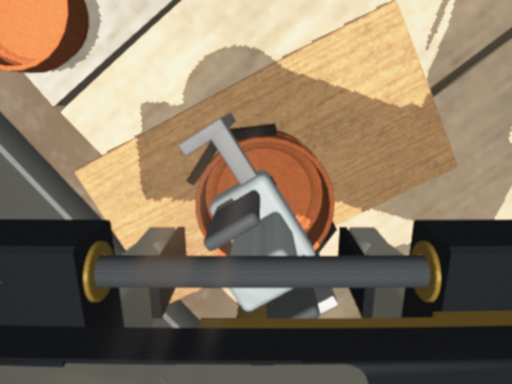

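```bash
python3 -m handwheel '[[[0,0,0,-1],[0,0,0,-1],[0,0,0,-1],[0,0,0,-1],[0,0,0,-1],[0,0,0,-1],[0,0,0,0]]]' >/dev/null;python3 -m handwheel '[[[0,0,0,-1],[0,0,0,-1],[0,0,0,-1],[0,0,0,-1],[0,0,0,-1],[0,0,0,-0.8],[0,0,0,0]]]' >/dev/null;python3 -c "from h import *;st()
cv2.imwrite('pics/w19.png',vision.capture('wrist'))"
```

```text
t 28.75 tcp [0.5252 0.3441 0.1108] jawyaw 98.87 x [-0.001  0.018 -1.   ] j [  51.   19.  -12.   -1.  -58. -131.] w 0.0748 F [-0.1 -0.2 -0.6]
```

View pics/w19.png

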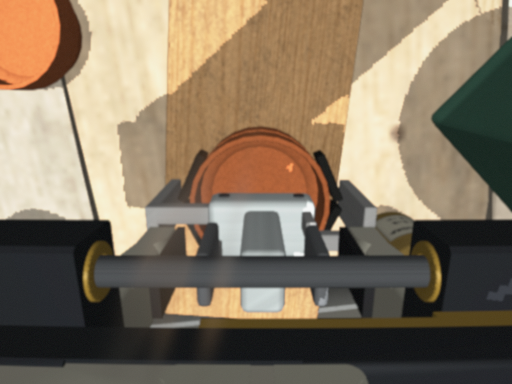

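```bash
python3 -m handwheel '[[[0,0,0,0],[0,0,0,0],[0,0,0,0],[0,0,0,0],[0,0,0,0],[0,0,0,0],[0,0,0,0],[0,0,0,0]]]' 30 30 >/dev/null;python3 -c "from h import *;st()"; python3 -m handwheel '[[[0,0,0.2,0],[0,0,0.3,0],[0,0,0.3,0],[0,0,0.3,0],[0,0,0,0]]]' >/dev/null;python3 -c "from h import *;st()
cv2.imwrite('pics/w20.png',vision.capture('wrist'))
s=vision.capture('side');cv2.imwrite('pics/s20.png',cv2.resize(s[90:200,190:310],(654,600),interpolation=cv2.INTER_CUBIC))"
```

```text
t 29.6 tcp [0.5245 0.3436 0.1098] jawyaw 99.54 x [-0.002  0.017 -1.   ] j [  51.   19.  -12.   -1.  -58. -131.] w 0.032 F [-0.4 -0.7 -2.5]
t 30.1 tcp [0.5251 0.3439 0.159 ] jawyaw 99.56 x [-0.001  0.018 -1.   ] j [  51.   17.   -8.   -1.  -64. -131.] w 0.0315 F [ 0.2  0.2 -2.5]
```

View pics/w20.png

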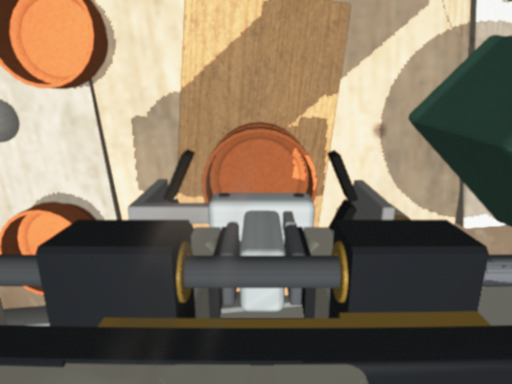

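View pics/s20.png

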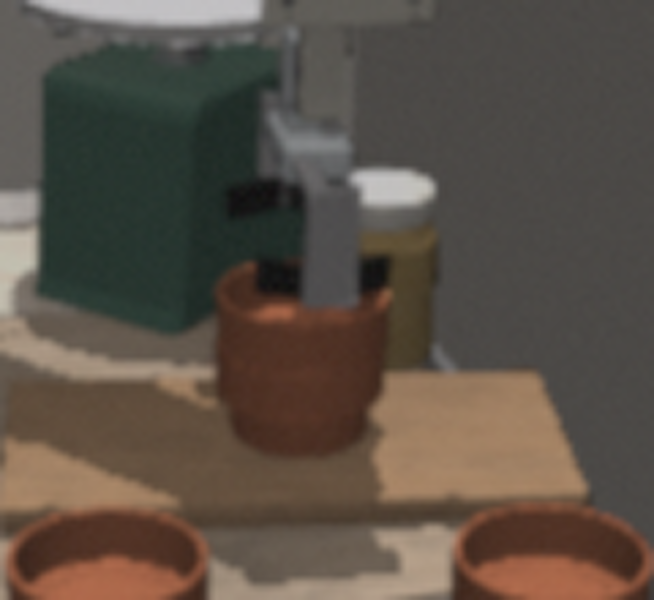

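```bash
python3 -m handwheel '[[[0,0,0.3,0],[0.25,-0.55,0,0],[0.25,-0.55,0,0],[0.25,-0.55,0,0],[0.25,-0.55,0,0],[0.25,-0.55,0,0],[0.25,-0.55,0,0],[0.25,-0.55,0,0]]]' >/dev/null;python3 -m handwheel '[[[0.25,-0.55,0,0],[0,0,0,0],[0,0,0,0]]]' >/dev/null;python3 -c "from h import *;st()
cv2.imwrite('pics/w21.png',vision.capture('wrist'))
t=vision.capture('top');cv2.imwrite('pics/t21.png',cv2.resize(t[130:260,140:400],None,fx=3,fy=3,interpolation=cv2.INTER_CUBIC))
c=vision.get_calibration('top')
for k in cups(t)[0]:
    P=np.array([onz(c,p,.052) for p in k[:,0].astype(float)]);print(cv2.boundingRect(k),circ(P))
s=vision.capture('side');cv2.imwrite('pics/s21.png',cv2.resize(s[90:250,170:320],(562,600),interpolation=cv2.INTER_CUBIC))"
```

```text
t 31.3 tcp [0.6055 0.1601 0.1721] jawyaw 99.66 x [-0.006  0.013 -1.   ] j [  32.   17.   -7.   -1.  -66. -112.] w 0.0316 F [-0.6  0.2 -0.1]
(223, 206, 32, 31) (array([0.43305778, 0.1458115 ]), np.float64(0.04338050055107121))
(224, 153, 29, 15) (array([0.61230089, 0.14779337]), np.float64(0.028814431850982935))
(164, 151, 37, 68) (array([0.53880851, 0.29847285]), np.float64(0.05817612897258104))
(321, 113, 22, 20) (array([ 0.72290315, -0.12474998]), np.float64(0.029755744686249596))
```

View pics/t21.png

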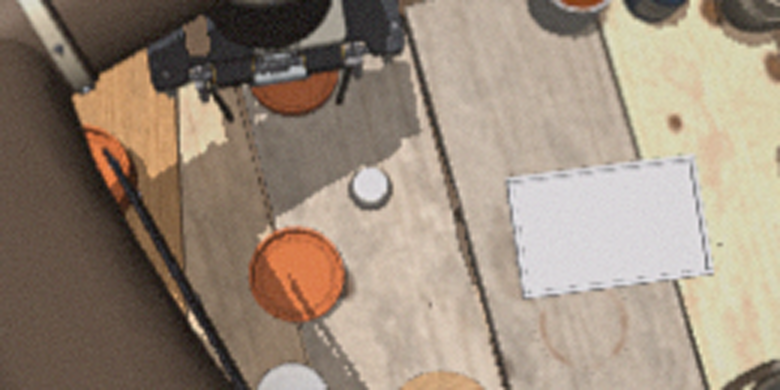

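View pics/s21.png

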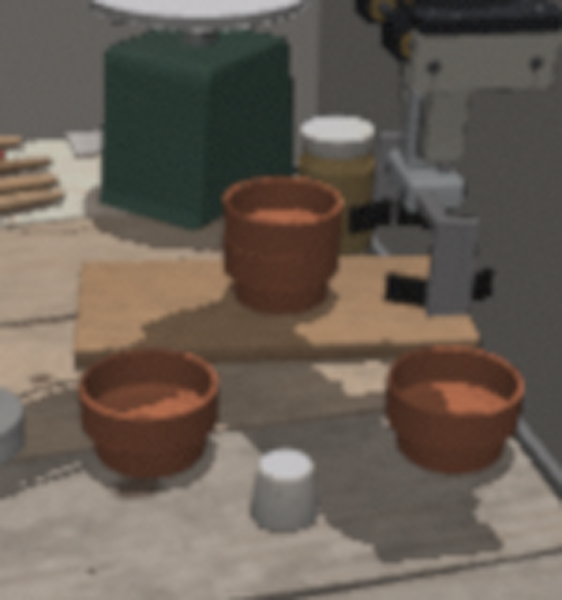

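View pics/w21.png

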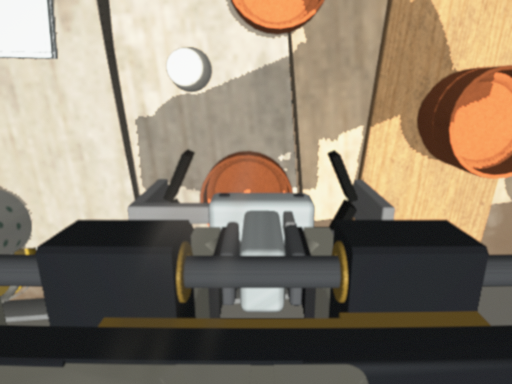

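```bash
python3 - <<'E'
from h import *
cs=vision.get_calibration("side");
s=vision.capture("side")
hsv=cv2.cvtColor(s,cv2.COLOR_BGR2HSV);m=cv2.inRange(hsv,(0,120,30),(14,255,255));m[:, :265]=0;m[:165]=0;m[230:]=0
ys,xs=np.nonzero(m);print(xs.min(),xs.max(),ys.min(),ys.max())
cv2.imwrite("pics/cc.png",cv2.resize(s[170:225,262:322],None,fx=10,fy=10,interpolation=cv2.INTER_CUBIC))
for p in [(.6075,.166),(.63,.155),(.632,.150),(.636,.15)]:
    th=np.linspace(0,2*np.pi,90);E=np.array([proj(cs,[p[0]+.045*np.cos(t),p[1]+.045*np.sin(t),.052]) for t in th]);print(p,E.min(0).round(1),E.max(0).round(1),((E.min(0)-[262,170])*10).round(0),((E.max(0)-[262,170])*10).round(0))
E
```

```text
274 309 182 215
(0.6075, 0.166) [262.2 179.6] [298.5 197.7] [ 2. 96.] [365. 277.]
(0.63, 0.155) [271.6 181.7] [308.3 200.1] [ 96. 117.] [463. 301.]
(0.632, 0.15) [272.6 182.6] [309.4 201.3] [106. 126.] [474. 313.]
(0.636, 0.15) [274.2 182.6] [311.1 201.3] [122. 126.] [491. 313.]
```

View pics/cc.png

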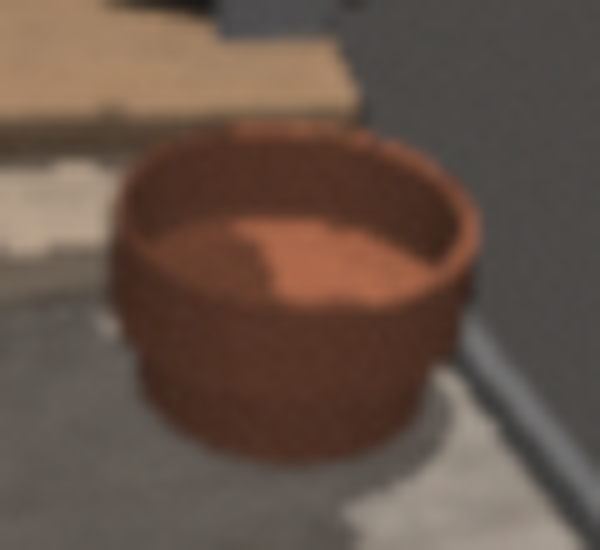

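```bash
python3 -m handwheel '[[[0.25,-0.07,0,0],[0.25,-0.07,0,0],[0.2,-0.05,-0.2,0],[0,0,-0.2,0],[0,0,-0.2,0],[0,0,-0.2,0],[0,0,0,0]]]' >/dev/null;python3 -c "from h import *;st()
cv2.imwrite('pics/w22.png',vision.capture('wrist'))
s=vision.capture('side');cv2.imwrite('pics/s22.png',cv2.resize(s[120:230,220:340],(654,600),interpolation=cv2.INTER_CUBIC))"
```

```text
t 32.2 tcp [0.6345 0.1545 0.1356] jawyaw 99.89 x [-0.008  0.013 -1.   ] j [  30.   21.   -6.   -1.  -63. -110.] w 0.032 F [-1.1 -0.8 -2.2]
```

View pics/w22.png

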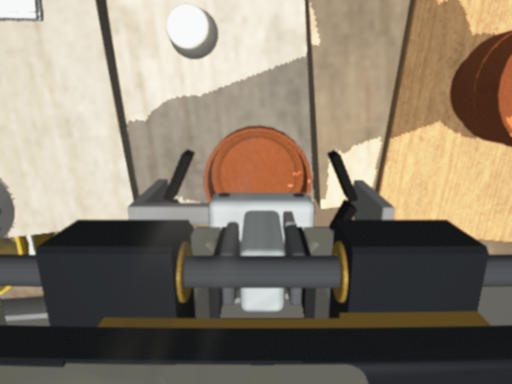

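View pics/s22.png

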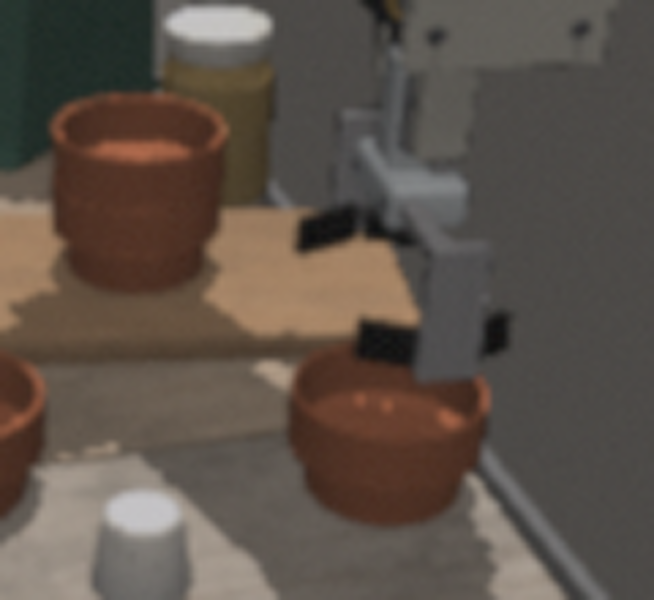

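```bash
python3 - <<'E'
from h import *
c=vision.get_calibration("wrist");print(onz(c,(258,126),.052),onz(c,(205,172),.052),onz(c,(311,175),.052))
E
python3 -m handwheel '[[[0,-0.05,-0.2,0],[0,0,-0.2,0],[0,0,-0.2,0],[0,0,-0.2,0],[0,0,-0.2,0],[0,0,0,0]]]' >/dev/null;python3 -c "from h import *;st()
cv2.imwrite('pics/w23.png',vision.capture('wrist'))"
```

```text
[0.58789665 0.14374823 0.052     ] [0.63223186 0.1069213  0.052     ] [0.61998795 0.19389012 0.052     ]
t 32.9 tcp [0.6352 0.1529 0.0947] jawyaw 99.93 x [-0.004  0.014 -1.   ] j [  30.   23.   -9.   -1.  -58. -110.] w 0.0314 F [-0.3 -0.3 -2.4]
```

View pics/w23.png

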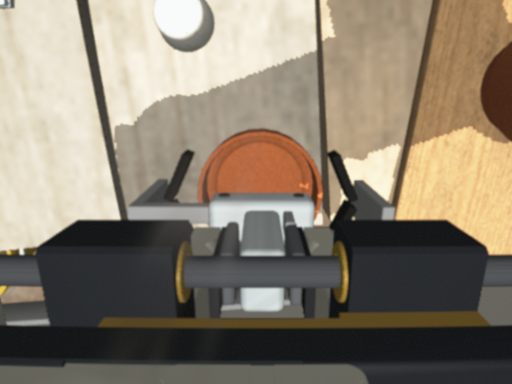

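```bash
python3 -m handwheel '[[[-0.07,-0.02,-0.2,0],[0,0,-0.2,0],[0,0,-0.2,0],[0,0,-0.1,0],[0,0,0,0],[0,0,0,0]]]' >/dev/null;python3 -c "from h import *;st()
cv2.imwrite('pics/w24.png',vision.capture('wrist'))
s=vision.capture('side');cv2.imwrite('pics/s24.png',cv2.resize(s[120:230,220:340],(654,600),interpolation=cv2.INTER_CUBIC))"
```

```text
t 33.55 tcp [0.633  0.1522 0.0652] jawyaw 99.95 x [-0.003  0.014 -1.   ] j [  30.   24.  -11.   -1.  -55. -110.] w 0.0317 F [-0.4  0.2 -1.4]
```

View pics/w24.png

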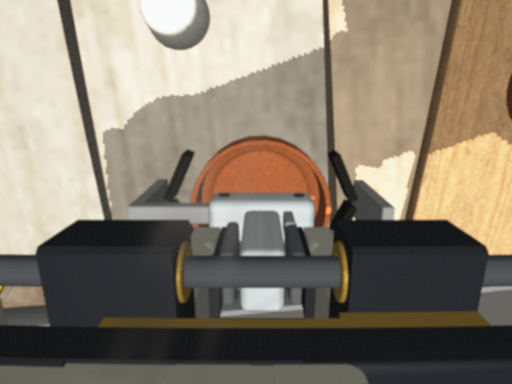

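View pics/s24.png

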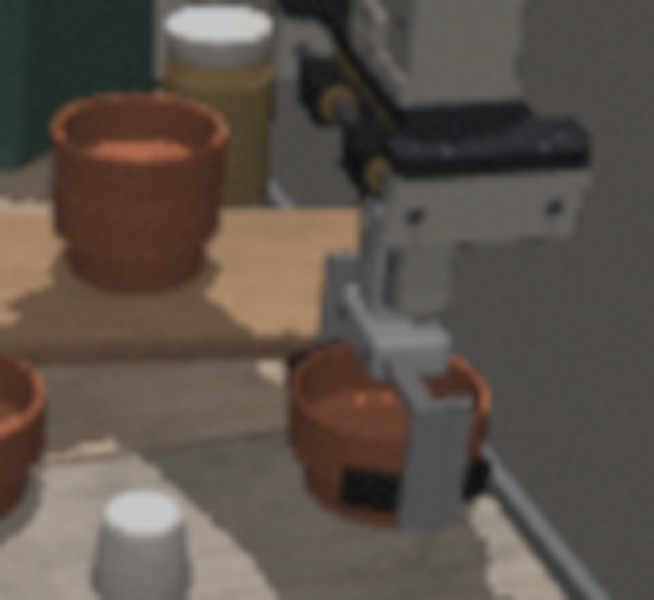

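```bash
python3 -m handwheel '[[[0.07,0,0.05,0],[0,0,0,0],[0,0,0,0]]]' >/dev/null;python3 -c "from h import *;st()"
python3 -m handwheel '[[[0,0,0,0],[0,0,0,0],[0,0,0,0],[0,0,0,0],[0,0,0,0],[0,0,0,0],[0,0,0,0],[0,0,0,0]]]' 75 30 >/dev/null;python3 -c "from h import *;st()
cv2.imwrite('pics/w25.png',vision.capture('wrist'))
s=vision.capture('side');cv2.imwrite('pics/s25.png',cv2.resize(s[120:230,220:340],(654,600),interpolation=cv2.INTER_CUBIC))"
```

```text
t 33.95 tcp [0.6367 0.1526 0.0686] jawyaw 99.96 x [-0.001  0.015 -1.   ] j [  30.   24.  -10.   -1.  -55. -109.] w 0.0319 F [ 0.3 -0.3 -1.4]
t 34.75 tcp [0.6376 0.1528 0.0698] jawyaw 99.98 x [ 0.001  0.016 -1.   ] j [  30.   24.  -10.   -1.  -55. -109.] w 0.0749 F [-1.   0.  -0.4]
```

View pics/w25.png

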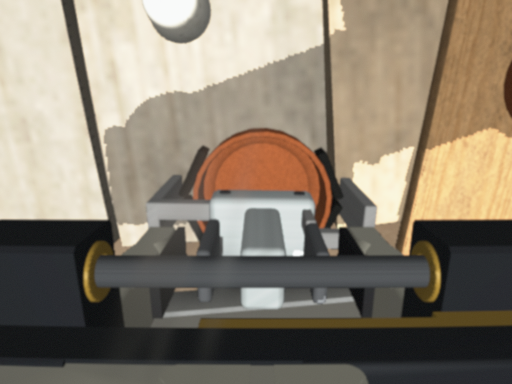

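View pics/s25.png

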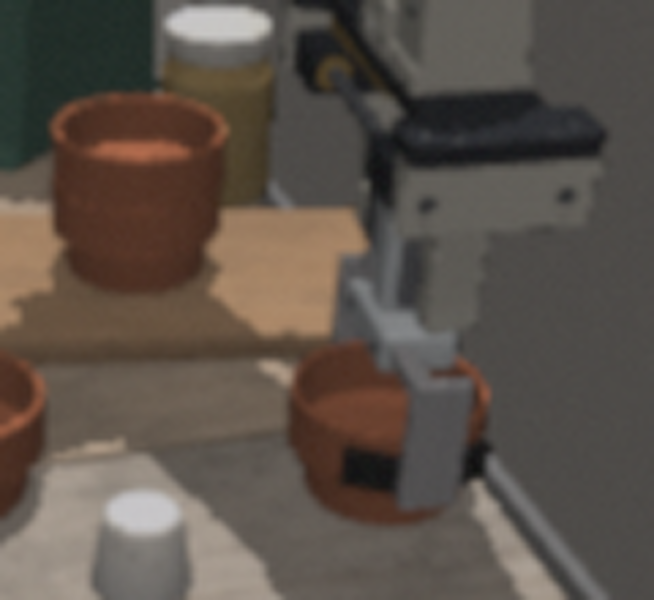

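```bash
python3 -m handwheel '[[[-0.1,0,0,1],[0,0,0,1],[0,0,0,1],[0,0,0,1],[0,0,0,1],[0,0,0,1],[0,0,0,1],[0,0,0,1]]]' >/dev/null;python3 -m handwheel '[[[0,0,0,1],[0,0,0,1],[0,0,0,1],[0,0,0,1],[0,0,0,1],[0,0,0,1],[0,0,0,1],[0,0,0,1]]]' >/dev/null;python3 -m handwheel '[[[0,0,0,1],[0,0,0,0.8],[0,0,0,0]]]' >/dev/null;python3 -c "from h import *;st()
cv2.imwrite('pics/w26.png',vision.capture('wrist'))"
```

```text
t 36.75 tcp [0.6335 0.1528 0.0697] jawyaw -167.3 x [-0.016  0.    -1.   ] j [ 30.  24. -10.  -1. -57. -17.] w 0.0749 F [-0.5 -0.1 -0.8]
```

View pics/w26.png

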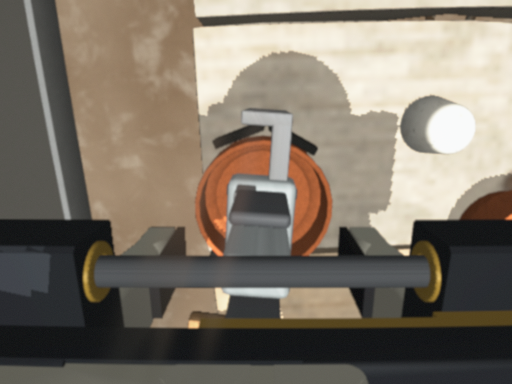

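```bash
python3 -m handwheel '[[[0,0,0,-0.5],[0,0,0,0]]]' >/dev/null; python3 -m handwheel '[[[0,0,0,0],[0,0,0,0],[0,0,0,0],[0,0,0,0],[0,0,0,0],[0,0,0,0],[0,0,0,0],[0,0,0,0]]]' 15 40 >/dev/null; python3 -c "from h import *;st()"
python3 -m handwheel '[[[0,0,0.2,0],[0,0,0.2,0],[0,0,0.3,0],[0,0,0.3,0],[0,0,0.3,0],[0,0,0.3,0],[0,0,0.3,0],[0,0,0.3,0]]]'>/dev/null; python3 -m handwheel '[[[0,0,0.3,0],[0,0,0.3,0],[0,0,0.3,0],[0,0,0.3,0],[0,0,0.3,0],[0,0,0,0]]]'>/dev/null; python3 -c "from h import *;st()"
```

```text
t 37.8 tcp [0.6338 0.1529 0.0698] jawyaw -170.24 x [-0.015  0.001 -1.   ] j [ 30.  24. -10.  -1. -57. -20.] w 0.028 F [ 0.  -0.2 -0.2]
t 39.2 tcp [0.6323 0.1523 0.2317] jawyaw -170.27 x [-0.016  0.001 -1.   ] j [ 30.  18.   2.  -1. -75. -20.] w 0.0278 F [ 0.3 -0.5 -2.4]
```

```bash
python3 - <<'E'
from h import *
cs=vision.get_calibration("side")
for p in [(.521,.340),(.523,.342)]:
    th=np.linspace(0,2*np.pi,90);E=np.array([proj(cs,[p[0]+.045*np.cos(t),p[1]+.045*np.sin(t),.096]) for t in th]);print(p,((E.min(0)-[220,120])*5.45).round(0),((E.max(0)-[220,120])*5.45).round(0))
t=vision.capture('top');cv2.imwrite('pics/t27.png',cv2.resize(t[150:230,130:250],None,fx=6,fy=6,interpolation=cv2.INTER_CUBIC))
E
```

```text
(0.521, 0.34) [47. 96.] [222. 165.]
(0.523, 0.342) [51. 95.] [225. 164.]
```

View pics/t27.png

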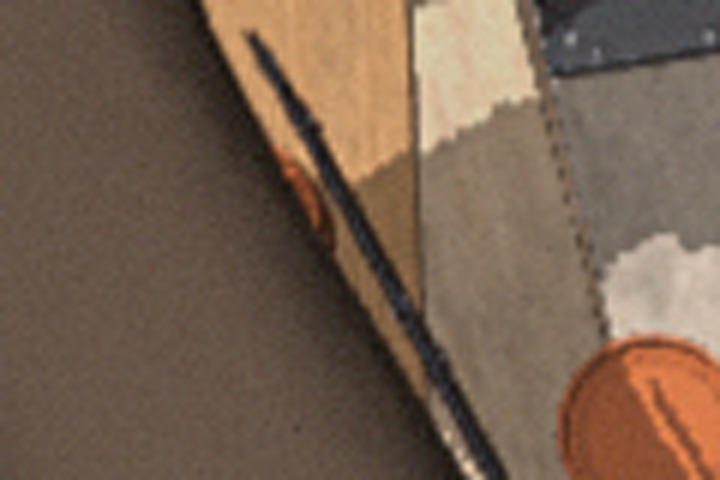

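```bash
python3 -m handwheel '[[[-0.2,0.35,0,0],[-0.23,0.4,0,0],[-0.23,0.4,0,0],[-0.23,0.4,0,0],[-0.23,0.4,0,0],[-0.23,0.4,0,0],[-0.23,0.4,0,0],[-0.23,0.4,0,0]]]' >/dev/null; python3 -m handwheel '[[[-0.23,0.4,0,0],[-0.23,0.4,0,0],[-0.2,0.35,0,0],[0,0,0,0],[0,0,0,0]]]' >/dev/null; python3 -c "from h import *;st()"
```

```text
t 40.55 tcp [0.5191 0.3339 0.2193] jawyaw -170.28 x [-0.033 -0.006 -0.999] j [ 50.  15.  -2.  -1. -74. -40.] w 0.0279 F [-0.4 -0.2 -2.3]
```

```bash
python3 -m handwheel '[[[0.1,0.24,-0.2,0],[0,0,-0.3,0],[0,0,-0.2,0],[0,0,-0.1,0],[0,0,0,0]]]' >/dev/null; python3 -c "from h import *;st()
s=vision.capture('side');cv2.imwrite('pics/s28.png',cv2.resize(s[80:190,190:310],(654,600),interpolation=cv2.INTER_CUBIC))"
```

```text
t 41.05 tcp [0.5236 0.3425 0.1829] jawyaw -170.41 x [-0.035 -0.008 -0.999] j [ 50.  17.  -4.  -1. -70. -40.] w 0.0277 F [-0.3  0.3 -3. ]
```

View pics/s28.png

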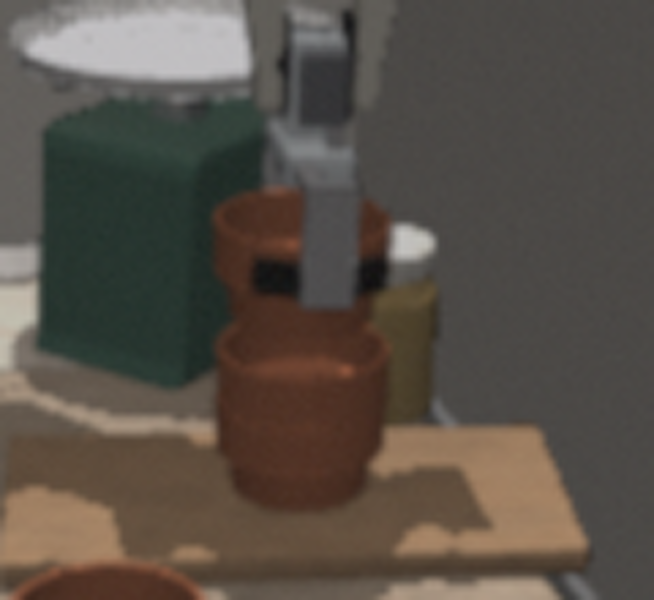

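```bash
python3 -m handwheel '[[[0,0.02,-0.25,0],[0,0,-0.25,0],[0,0,-0.25,0],[0,0,-0.15,0],[0,0,0,0]]]' >/dev/null; python3 -c "from h import *;st()";python3 -m handwheel '[[[0,0,-0.06,0],[0,0,0,0],[0,0,0,0]]]' >/dev/null; python3 -c "from h import *;st()"
```

```text
t 41.6 tcp [0.5239 0.343  0.1446] jawyaw -170.44 x [-0.034 -0.007 -0.999] j [ 50.  19.  -7.  -1. -66. -40.] w 0.0278 F [ 0.  -0.1 -3.7]
t 41.9 tcp [0.5243 0.3433 0.1424] jawyaw -170.42 x [-0.033 -0.007 -0.999] j [ 50.  19.  -7.  -1. -65. -40.] w 0.0279 F [-0.2  0.6 -3.1]
```

```bash
python3 -m handwheel '[[[-0.01,0,-0.07,0],[0,0,0,0],[0,0,0,0]]]' >/dev/null; python3 -c "from h import *;st()";python3 -m handwheel '[[[-0.01,0,-0.06,0],[0,0,0,0],[0,0,0,0]]]' >/dev/null; python3 -c "from h import *;st()
s=vision.capture('side');cv2.imwrite('pics/s29.png',cv2.resize(s[80:190,190:310],(654,600),interpolation=cv2.INTER_CUBIC))"
```

```text
t 42.2 tcp [0.5246 0.3438 0.1413] jawyaw -170.39 x [-0.031 -0.006 -0.999] j [ 50.  19.  -7.  -1. -65. -40.] w 0.0273 F [-0.3 -0.7 -3. ]
t 42.5 tcp [0.5247 0.3441 0.1402] jawyaw -170.37 x [-0.029 -0.005 -1.   ] j [ 50.  19.  -8.  -1. -65. -40.] w 0.0282 F [ 1.   0.3 -2.8]
```

View pics/s29.png

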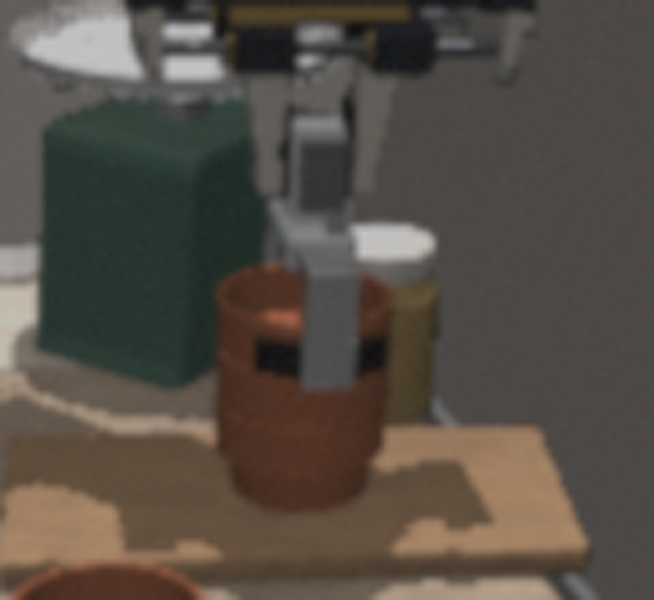

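```bash
python3 -m handwheel '[[[-0.02,-0.02,-0.07,0],[0,0,0,0],[0,0,0,0]]]' >/dev/null; python3 -c "from h import *;st()";python3 -m handwheel '[[[-0.02,-0.02,-0.07,0],[0,0,0,0],[0,0,0,0]]]' >/dev/null; python3 -c "from h import *;st()"
```

```text
t 42.85 tcp [0.5248 0.3441 0.1389] jawyaw -170.34 x [-0.027 -0.003 -1.   ] j [ 50.  19.  -8.  -1. -64. -40.] w 0.0279 F [-0.1 -0.5 -1.6]
t 43.15 tcp [0.5249 0.344  0.1374] jawyaw -170.31 x [-0.025 -0.001 -1.   ] j [ 50.  19.  -8.  -1. -64. -40.] w 0.0277 F [-0.2 -0.2 -0.8]
```

```bash
python3 -m handwheel '[[[0,0,0,0],[0,0,0,0],[0,0,0,0],[0,0,0,0],[0,0,0,0],[0,0,0,0],[0,0,0,0],[0,0,0,0]]]' 75 30 >/dev/null;python3 -c "from h import *;st()"; python3 -m handwheel '[[[0,0,0,-1],[0,0,0,-1],[0,0,0,-1],[0,0,0,-1],[0,0,0,-1],[0,0,0,-1],[0,0,0,-1],[0,0,0,-1]]]' >/dev/null;python3 -m handwheel '[[[0,0,0,-1],[0,0,0,-1],[0,0,0,-1],[0,0,0,-1],[0,0,0,-1],[0,0,0,-1],[0,0,0,-1],[0,0,0,-1]]]' >/dev/null;python3 -m handwheel '[[[0,0,0,-1],[0,0,0,-0.5],[0,0,0,0]]]' >/dev/null;python3 -c "from h import *;st()
cv2.imwrite('pics/w30.png',vision.capture('wrist'))"
```

```text
t 43.95 tcp [0.5253 0.3439 0.1371] jawyaw -170.31 x [-0.025 -0.002 -1.   ] j [ 50.  19.  -8.  -1. -64. -40.] w 0.0749 F [0.  0.4 0.8]
t 45.85 tcp [0.5253 0.344  0.1375] jawyaw 98.51 x [-0.001  0.025 -1.   ] j [  50.   18.  -10.   -1.  -61. -131.] w 0.0748 F [-0.4 -0.2  0.3]
```

View pics/w30.png

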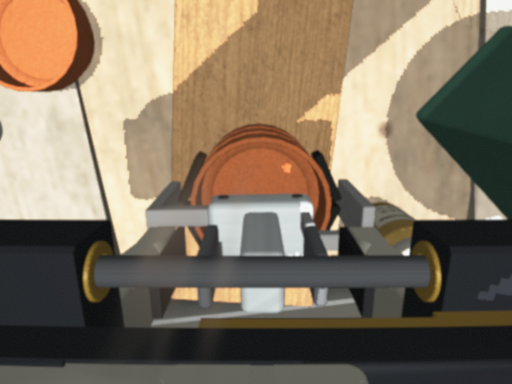

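```bash
python3 -m handwheel '[[[0,0,0,0.2],[0,0,0,0],[0,0,0,0],[0,0,0,0],[0,0,0,0],[0,0,0,0],[0,0,0,0],[0,0,0,0]]]' 30 30 >/dev/null;python3 -c "from h import *;st()"; python3 -m handwheel '[[[0,0,0.2,0],[0,0,0.3,0],[0,0,0.3,0],[0,0,0.3,0],[0,0,0.3,0],[0,0,0,0]]]' >/dev/null;python3 -c "from h import *;st()
cv2.imwrite('pics/w31.png',vision.capture('wrist'))
s=vision.capture('side');cv2.imwrite('pics/s31.png',cv2.resize(s[80:190,190:310],(654,600),interpolation=cv2.INTER_CUBIC))"
```

```text
t 46.7 tcp [0.5247 0.3435 0.1365] jawyaw 99.89 x [-0.003  0.024 -1.   ] j [  50.   18.  -10.   -1.  -61. -130.] w 0.0316 F [ 0.3 -0.6 -1.1]
t 47.3 tcp [0.5253 0.3439 0.1994] jawyaw 99.91 x [-0.001  0.025 -1.   ] j [  50.   15.   -5.   -1.  -69. -130.] w 0.0316 F [-0.2 -0.1 -2.1]
```

View pics/s31.png

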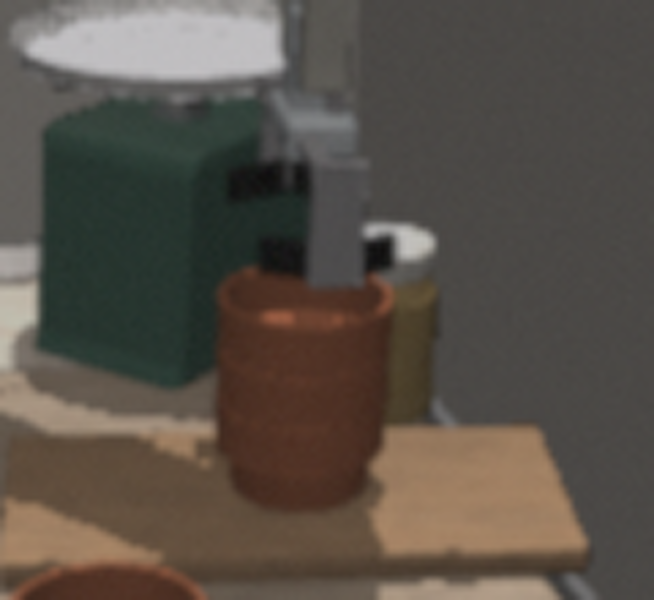

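View pics/w31.png

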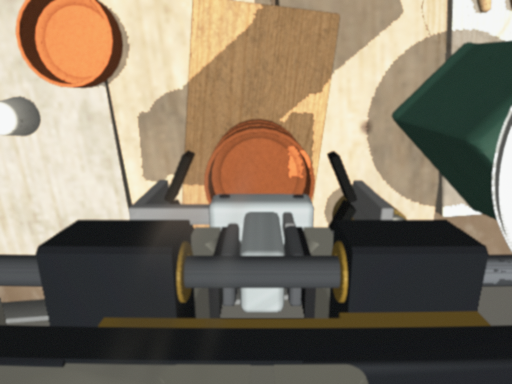

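```bash
python3 -m handwheel '[[[-0.15,-0.35,0,0],[-0.19,-0.41,0,0],[-0.19,-0.41,0,0],[-0.19,-0.41,0,0],[-0.19,-0.41,0,0],[-0.19,-0.41,0,0],[-0.19,-0.41,0,0],[-0.19,-0.41,0,0]]]' >/dev/null; python3 -m handwheel '[[[-0.19,-0.41,0,0],[-0.19,-0.41,-0.2,0],[-0.19,-0.41,-0.2,0],[-0.15,-0.35,-0.2,0],[0,0,-0.2,0],[0,0,-0.2,0],[0,0,0,0],[0,0,0,0]]]' >/dev/null; python3 -c "from h import *;st()
w=vision.capture('wrist');cv2.imwrite('pics/w32.png',w);c=vision.get_calibration('wrist')
s=vision.capture('side');cv2.imwrite('pics/s32.png',cv2.resize(s[110:250,150:310],(686,600),interpolation=cv2.INTER_CUBIC))"
```

```text
t 49.0 tcp [0.424  0.133  0.1478] jawyaw 99.78 x [-0.013  0.017 -1.   ] j [  42.    1.  -30.   -1.  -60. -121.] w 0.0318 F [ 0.1 -0.4 -1.8]
```

View pics/s32.png

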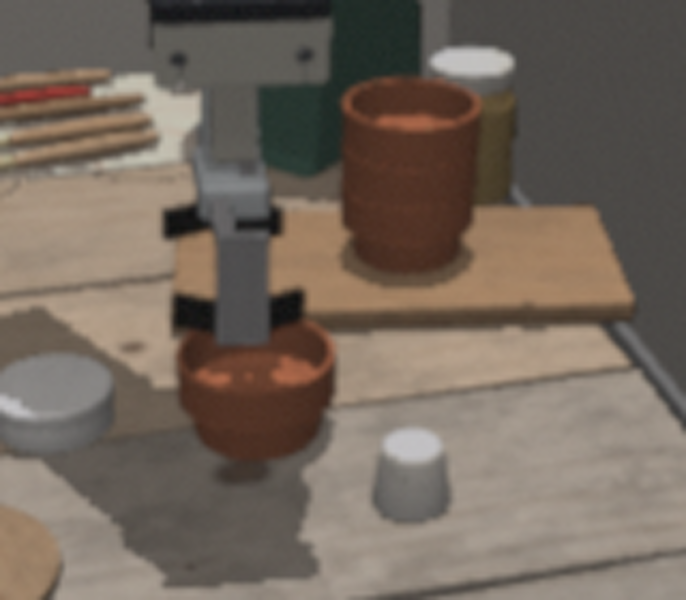

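View pics/w32.png

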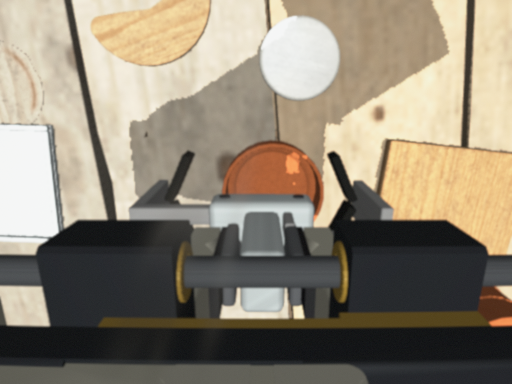

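```bash
python3 -m handwheel '[[[0.2,0.2,-0.1,0],[0.1,0.12,-0.2,0],[0,0,-0.2,0],[0,0,-0.2,0],[0,0,-0.2,0],[0,0,-0.2,0],[0,0,0,0]]]' >/dev/null; python3 -c "from h import *;st()
w=vision.capture('wrist');cv2.imwrite('pics/w33.png',w)"
```

```text
t 49.8 tcp [0.437  0.1477 0.0994] jawyaw 99.85 x [-0.014  0.016 -1.   ] j [  42.    5.  -32.   -2.  -53. -121.] w 0.0315 F [ 0.2 -0.9 -2.1]
```

View pics/w33.png

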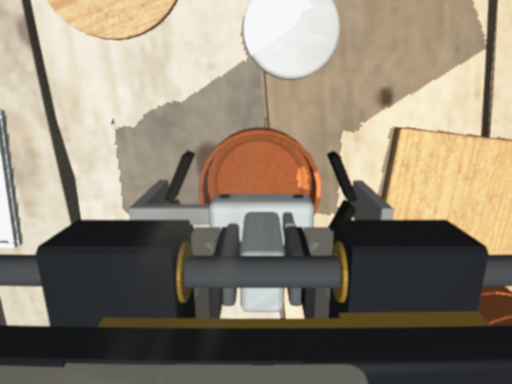

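```bash
python3 -m handwheel '[[[0,-0.02,-0.2,0],[0,-0.01,-0.2,0],[0,0,-0.2,0],[0,0,-0.2,0],[0,0,0,0],[0,0,0,0]]]' >/dev/null; python3 -c "from h import *;st()
w=vision.capture('wrist');cv2.imwrite('pics/w34.png',w)
s=vision.capture('side');cv2.imwrite('pics/s34.png',cv2.resize(s[110:250,150:310],(686,600),interpolation=cv2.INTER_CUBIC))"
```

```text
t 50.45 tcp [0.4376 0.1465 0.0657] jawyaw 99.85 x [-0.012  0.017 -1.   ] j [  42.    8.  -34.   -2.  -48. -121.] w 0.0316 F [-1.2 -0.2 -1.1]
```

View pics/s34.png

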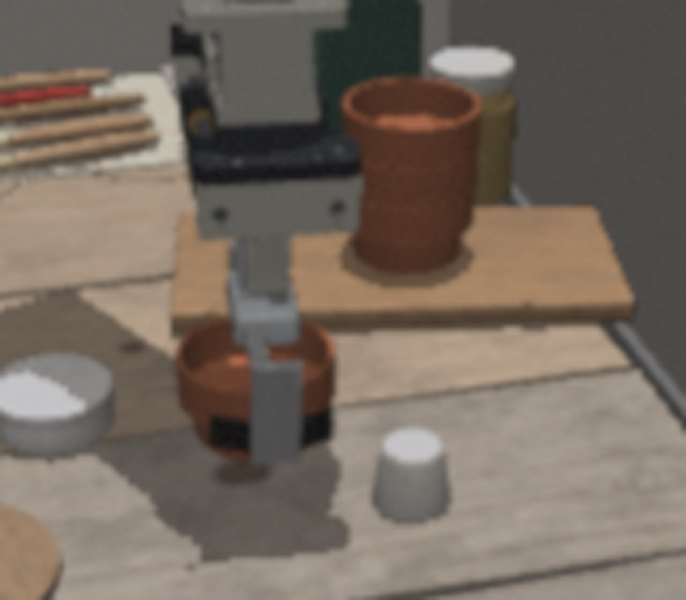

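View pics/w34.png

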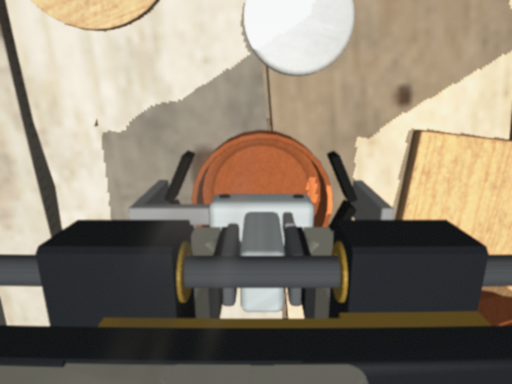

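```bash
python3 - <<'E'
from h import *
c=vision.get_calibration("side")
for z in (.02,.025,.03,.035): print(z, proj(c,[.434+.0125,.146-.071,z]))
# C released case: row bottom 508/5.45+120 ; squeezed case s24 row 525
print(217.3)
for z in (.02,.025,.03,.035): print(z, proj(c,[.633+.0125,.152-.071,z]), 120+525/5.45)
for z in (.02,.025,.03,.035): print(z, proj(c,[.424+.0125,-.006-.071,z]), 150+605/5.45)
E
```

```text
0.02 [213.51131326 219.85241229]
0.025 [213.44962847 218.05017851]
0.03 [213.38762886 216.23752403]
0.035 [213.32531223 214.41436373]
217.3
0.02 [299.28921525 218.37731882] 216.3302752293578
0.025 [299.4710225  216.59963044] 216.3302752293578
0.03 [299.65381535 214.81183757] 216.3302752293578
0.035 [299.83760126 213.01385915] 216.3302752293578
0.02 [203.92184819 264.49212651] 261.0091743119266
0.025 [203.81509774 262.51830466] 261.0091743119266
0.03 [203.70767571 260.53084117] 261.0091743119266
0.035 [203.59957617 258.52960151] 261.0091743119266
```

```bash
python3 -m handwheel '[[[0,0,0.03,0],[0,0,0,0]]]' >/dev/null; python3 -m handwheel '[[[0,0,0,0],[0,0,0,0],[0,0,0,0],[0,0,0,0],[0,0,0,0],[0,0,0,0],[0,0,0,0],[0,0,0,0]]]' 75 30 >/dev/null;python3 -c "from h import *;st()"
python3 -m handwheel '[[[-0.08,0,0,1],[0,0,0,1],[0,0,0,1],[0,0,0,1],[0,0,0,1],[0,0,0,1],[0,0,0,1],[0,0,0,1]]]' >/dev/null;python3 -m handwheel '[[[0,0,0,1],[0,0,0,1],[0,0,0,1],[0,0,0,1],[0,0,0,1],[0,0,0,1],[0,0,0,1],[0,0,0,1]]]' >/dev/null;python3 -m handwheel '[[[0,0,0,1],[0,0,0,0.4],[0,0,0,0]]]' >/dev/null;python3 -c "from h import *;st()
cv2.imwrite('pics/w36.png',vision.capture('wrist'))"
```

```text
t 51.55 tcp [0.4391 0.1476 0.069 ] jawyaw 99.88 x [-0.009  0.019 -1.   ] j [  42.    8.  -34.   -2.  -48. -121.] w 0.0747 F [-0.3  0.7  0.1]
t 53.45 tcp [0.4361 0.1477 0.0692] jawyaw -169.43 x [-0.019 -0.009 -1.   ] j [ 43.   8. -34.  -1. -49. -32.] w 0.0753 F [-0.6 -0.3  0.5]
```

View pics/w36.png

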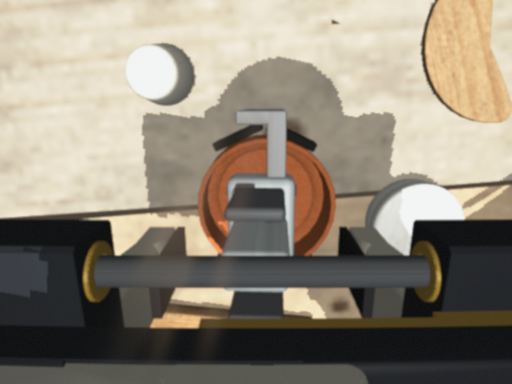

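```bash
python3 -m handwheel '[[[0,0,0,0],[0,0,0,0],[0,0,0,0],[0,0,0,0],[0,0,0,0],[0,0,0,0],[0,0,0,0],[0,0,0,0]]]' 15 40 >/dev/null; python3 -c "from h import *;st()"
python3 -m handwheel '[[[0,0,0.2,0],[0,0,0.2,0],[0,0,0.3,0],[0,0,0.3,0],[0,0,0.3,0],[0,0,0.3,0],[0,0,0.3,0],[0,0,0.3,0]]]'>/dev/null; python3 -m handwheel '[[[0,0,0.3,0],[0,0,0.3,0],[0,0,0.3,0],[0,0,0.3,0],[0,0,0.3,0],[0,0,0.3,0],[0,0,0.3,0],[0,0,0,0]]]'>/dev/null; python3 -c "from h import *;st()
t=vision.capture('top');cv2.imwrite('pics/t37.png',cv2.resize(t[140:260,130:330],None,fx=4,fy=4,interpolation=cv2.INTER_CUBIC))
s=vision.capture('side');cv2.imwrite('pics/s37.png',cv2.resize(s[80:220,160:320],(686,600),interpolation=cv2.INTER_CUBIC))"
```

```text
t 54.3 tcp [0.4362 0.1478 0.0692] jawyaw -169.7 x [-0.019 -0.008 -1.   ] j [ 43.   8. -34.  -1. -49. -32.] w 0.0273 F [-1.4  0.5  0.2]
t 55.9 tcp [0.4313 0.1446 0.2548] jawyaw -169.82 x [-0.023 -0.008 -1.   ] j [ 43.  -2. -18.  -1. -75. -33.] w 0.028 F [ 0.5  0.4 -2.7]
```

View pics/t37.png

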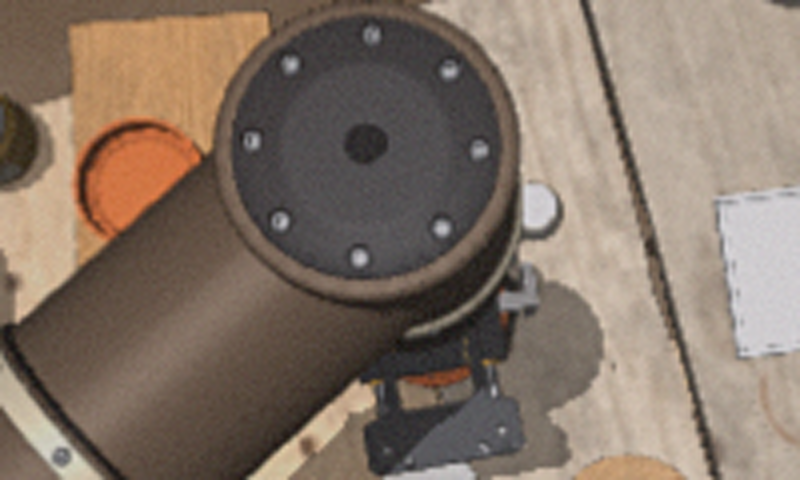

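View pics/s37.png

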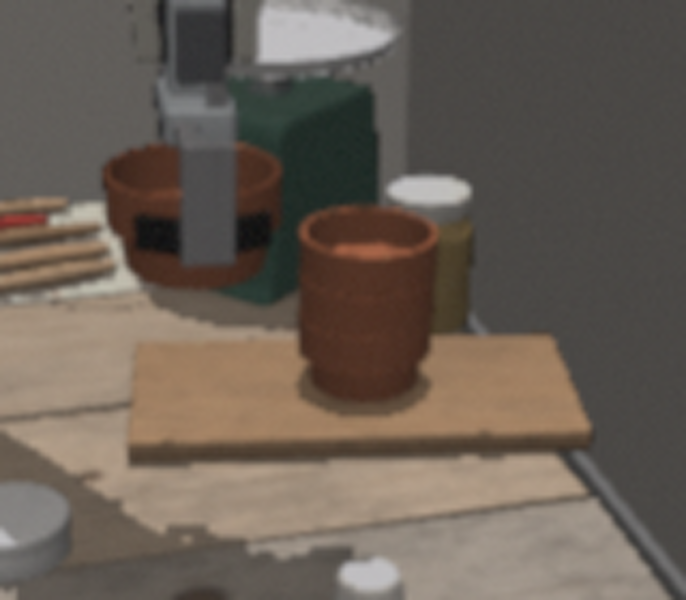

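```bash
python3 - <<'E'
from h import *
cs=vision.get_calibration("side");ct=vision.get_calibration("top")
for p in [(.521,.340),(.524,.342),(.526,.344)]:
  for c,n in((cs,"side"),(ct,"top")):
    th=np.linspace(0,2*np.pi,90);E=np.array([proj(c,[p[0]+.045*np.cos(t),p[1]+.045*np.sin(t),.124]) for t in th]);
    k=(lambda q:((q-[160,80])*4.2875).round(0)) if n=="side" else (lambda q:((q-[130,140])*4).round(0))
    print(p,n,k(E.min(0)),k(E.max(0)))
E
```

```text
(0.521, 0.34) side [294. 208.] [433. 260.]
(0.521, 0.34) top [ 74. 118.] [208. 251.]
(0.524, 0.342) side [299. 207.] [438. 259.]
(0.524, 0.342) top [ 71. 114.] [205. 246.]
(0.526, 0.344) side [302. 206.] [440. 258.]
(0.526, 0.344) top [ 68. 111.] [202. 243.]
```

```bash
python3 -m handwheel '[[[0.15,0.35,0,0],[0.19,0.4,0,0],[0.19,0.4,0,0],[0.19,0.4,0,0],[0.19,0.4,0,0],[0.19,0.4,0,0],[0.19,0.4,0,0],[0.19,0.4,0,0]]]' >/dev/null; python3 -m handwheel '[[[0.19,0.4,0,0],[0.19,0.4,0,0],[0.19,0.4,0,0],[0.15,0.35,0,0],[0,0,0,0],[0,0,0,0]]]' >/dev/null; python3 -c "from h import *;st()
s=vision.capture('side');cv2.imwrite('pics/s38.png',cv2.resize(s[60:170,190:310],(654,600),interpolation=cv2.INTER_CUBIC))"
```

```text
t 57.4 tcp [0.5253 0.3528 0.2441] jawyaw -169.69 x [-0.033 -0.017 -0.999] j [ 51.  16.   2.  -1. -78. -40.] w 0.0276 F [-0.6 -0.7 -3.2]
```

View pics/s38.png

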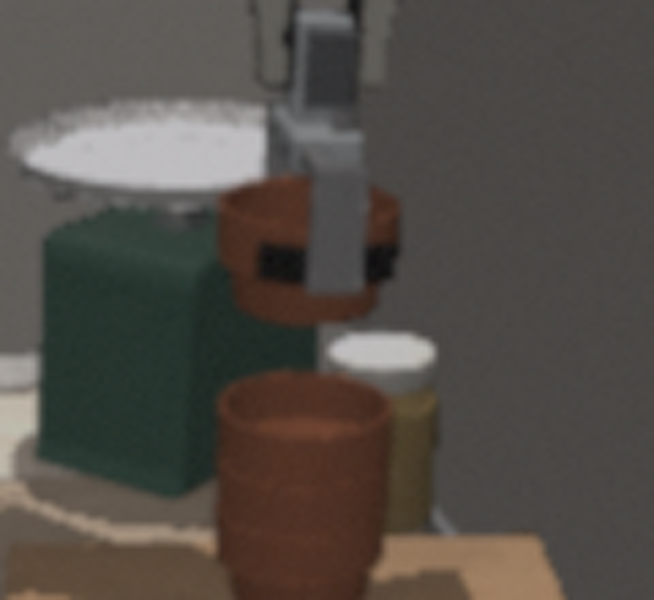

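```bash
python3 -m handwheel '[[[-0.04,-0.22,-0.2,0],[0,0,-0.25,0],[0,0,-0.25,0],[0,0,-0.1,0],[0,0,0,0]]]' >/dev/null; python3 -c "from h import *;st()
s=vision.capture('side');cv2.imwrite('pics/s39.png',cv2.resize(s[60:170,190:310],(654,600),interpolation=cv2.INTER_CUBIC))
cv2.imwrite('pics/w39.png',vision.capture('wrist'))
t=vision.capture('top');cv2.imwrite('pics/t39.png',cv2.resize(t[140:260,100:300],None,fx=4,fy=4,interpolation=cv2.INTER_CUBIC))"
```

```text
t 57.95 tcp [0.5225 0.3412 0.209 ] jawyaw -169.77 x [-0.034 -0.017 -0.999] j [ 50.  17.  -2.  -1. -73. -40.] w 0.0276 F [-0.9 -0.6 -3. ]
```

View pics/s39.png

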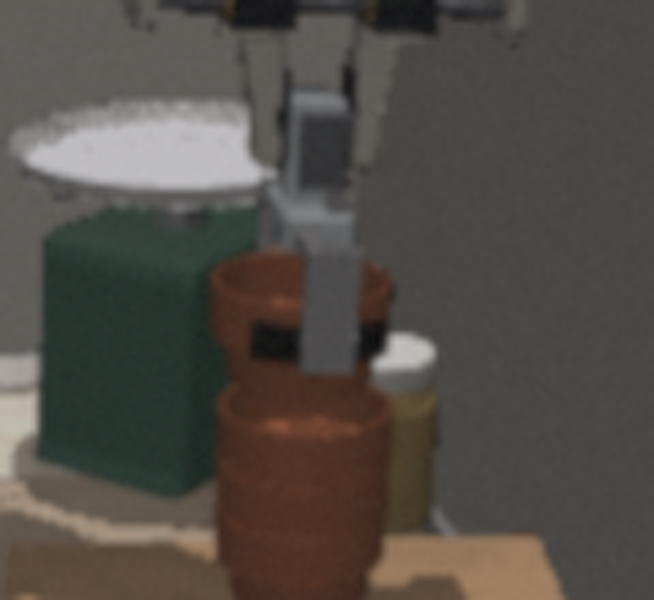

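View pics/w39.png

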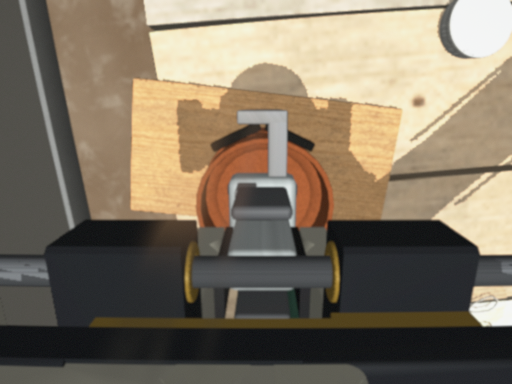

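```bash
python3 -m handwheel '[[[0.05,0.06,-0.2,0],[0,0,-0.2,0],[0,0,-0.2,0],[0,0,-0.2,0],[0,0,-0.1,0],[0,0,0,0]]]' >/dev/null; python3 -c "from h import *;st()"; python3 -m handwheel '[[[0,0,-0.05,0],[0,0,0,0],[0,0,0,0]]]' >/dev/null; python3 -c "from h import *;st()
s=vision.capture('side');cv2.imwrite('pics/s40.png',cv2.resize(s[60:170,190:310],(654,600),interpolation=cv2.INTER_CUBIC))"
```

```text
t 58.7 tcp [0.5252 0.3447 0.171 ] jawyaw -169.74 x [-0.033 -0.016 -0.999] j [ 50.  18.  -5.  -1. -69. -40.] w 0.028 F [-0.4 -0.1 -2.7]
t 59.0 tcp [0.5257 0.345  0.1696] jawyaw -169.73 x [-0.031 -0.016 -0.999] j [ 50.  18.  -5.  -1. -69. -40.] w 0.0279 F [-1.   1.3 -2.9]
```

View pics/s40.png

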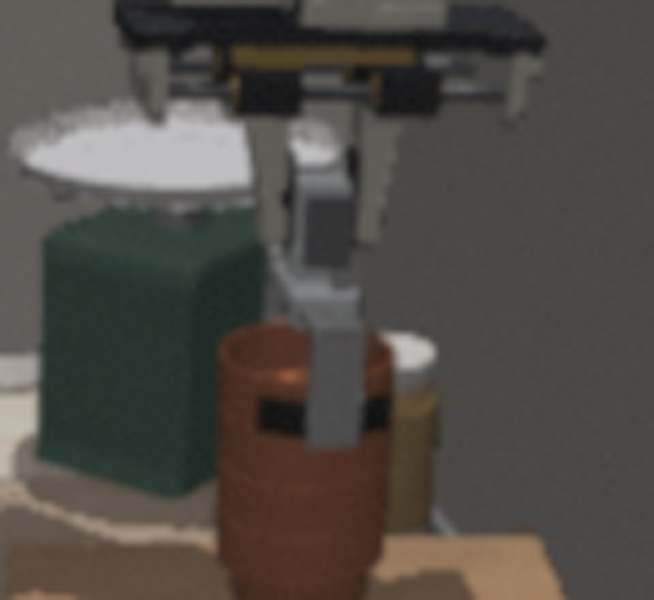

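```bash
for i in 1; do python3 -m handwheel '[[[-0.03,-0.02,-0.07,0],[0,0,0,0],[0,0,0,0]]]' >/dev/null; python3 -c "from h import *;st()"; done; python3 -m handwheel '[[[-0.02,-0.02,-0.07,0],[0,0,0,0],[0,0,0,0]]]' >/dev/null; python3 -c "from h import *;st()"; python3 -m handwheel '[[[-0.02,-0.02,-0.06,0],[0,0,0,0],[0,0,0,0]]]' >/dev/null; python3 -c "from h import *;st()"
```

```text
t 59.35 tcp [0.5258 0.3451 0.169 ] jawyaw -169.69 x [-0.028 -0.013 -1.   ] j [ 51.  18.  -5.  -1. -68. -40.] w 0.0279 F [-0.2  0.4 -4.2]
t 59.65 tcp [0.526  0.345  0.1682] jawyaw -169.65 x [-0.025 -0.011 -1.   ] j [ 51.  18.  -5.  -1. -68. -40.] w 0.0278 F [ 0.8  0.9 -1.5]
t 59.95 tcp [0.5262 0.345  0.1681] jawyaw -169.6 x [-0.022 -0.009 -1.   ] j [ 51.  18.  -6.  -1. -68. -40.] w 0.0276 F [-1.2  0.9  0.4]
```

Load is transferred to the stack. Release, quarter turn, squeeze, lift.

```bash
python3 -m handwheel '[[[0,0,0,0],[0,0,0,0],[0,0,0,0],[0,0,0,0],[0,0,0,0],[0,0,0,0],[0,0,0,0],[0,0,0,0]]]' 75 30 >/dev/null;python3 -c "from h import *;st()"; python3 -m handwheel '[[[0,0,0,-1],[0,0,0,-1],[0,0,0,-1],[0,0,0,-1],[0,0,0,-1],[0,0,0,-1],[0,0,0,-1],[0,0,0,-1]]]' >/dev/null;python3 -m handwheel '[[[0,0,0,-1],[0,0,0,-1],[0,0,0,-1],[0,0,0,-1],[0,0,0,-1],[0,0,0,-1],[0,0,0,-1],[0,0,0,-1]]]' >/dev/null;python3 -m handwheel '[[[0,0,0,-1],[0,0,0,-0.4],[0,0,0,0]]]' >/dev/null;python3 -c "from h import *;st()
cv2.imwrite('pics/w41.png',vision.capture('wrist'))"
```

```text
t 60.75 tcp [0.5263 0.3447 0.1669] jawyaw -169.62 x [-0.022 -0.01  -1.   ] j [ 51.  18.  -6.  -1. -68. -40.] w 0.0749 F [-0.8 -0.1 -0.5]
t 62.65 tcp [0.5264 0.3449 0.1675] jawyaw 99.71 x [-0.009  0.023 -1.   ] j [  50.   17.   -7.   -1.  -65. -130.] w 0.075 F [0.9 0.1 0.6]
```

View pics/w41.png

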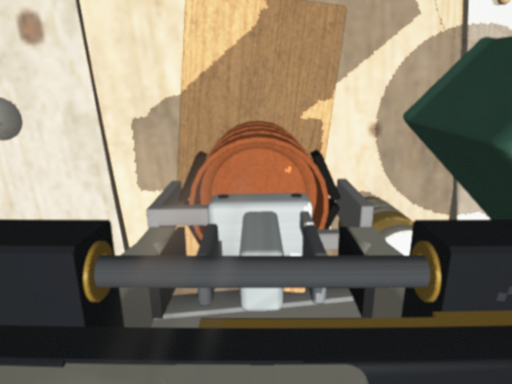

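```bash
python3 -m handwheel '[[[0,0,0,0],[0,0,0,0],[0,0,0,0],[0,0,0,0],[0,0,0,0],[0,0,0,0],[0,0,0,0],[0,0,0,0]]]' 30 30 >/dev/null;python3 -c "from h import *;st()"; python3 -m handwheel '[[[0,0,0.2,0],[0,0,0.3,0],[0,0,0.3,0],[0,0,0.3,0],[0,0,0.3,0],[0,0,0,0]]]' >/dev/null;python3 -c "from h import *;st()
cv2.imwrite('pics/w42.png',vision.capture('wrist'))
s=vision.capture('side');cv2.imwrite('pics/s42.png',cv2.resize(s[60:190,180:320],(646,600),interpolation=cv2.INTER_CUBIC))"
```

```text
t 63.5 tcp [0.526  0.3446 0.1666] jawyaw 99.95 x [-0.01   0.022 -1.   ] j [  50.   17.   -7.   -1.  -65. -130.] w 0.0312 F [ 0.   0.7 -1.8]
t 64.1 tcp [0.5265 0.3448 0.2294] jawyaw 99.97 x [-0.008  0.023 -1.   ] j [  50.   15.   -2.   -1.  -73. -130.] w 0.0314 F [-0.2  0.6 -1.2]
```

View pics/s42.png

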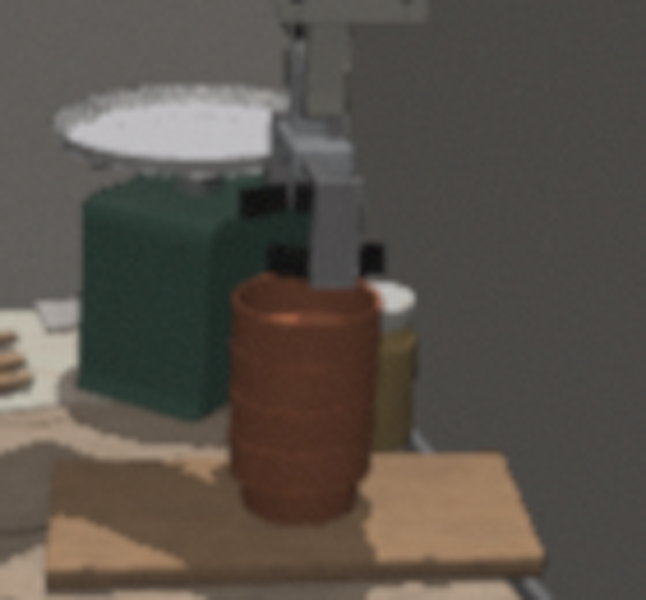

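View pics/w42.png

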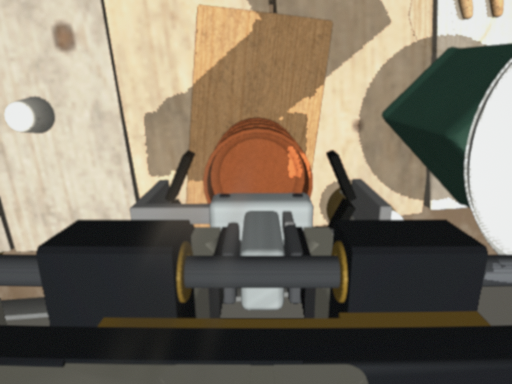

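```bash
python3 -m handwheel '[[[-0.03,-0.3,0,0],[-0.04,-0.5,0,0],[-0.04,-0.5,0,0],[-0.04,-0.5,0,0],[-0.04,-0.5,0,0],[-0.04,-0.5,0,0],[-0.04,-0.5,0,0],[-0.04,-0.5,0,0]]]' >/dev/null; python3 -m handwheel '[[[-0.04,-0.5,0,0],[-0.04,-0.5,0,0],[-0.04,-0.5,0,0],[-0.04,-0.5,0,0],[-0.04,-0.5,0,0],[-0.04,-0.5,0,0],[-0.04,-0.5,0,0],[-0.04,-0.5,0,0]]]' >/dev/null; python3 -m handwheel '[[[-0.04,-0.5,0,0],[-0.04,-0.5,0,0],[-0.04,-0.5,0,0],[-0.04,-0.5,0,0],[-0.04,-0.5,0,0],[-0.04,-0.5,0,0],[-0.04,-0.5,0,0],[0,0,0,0]]]'; python3 -c "from h import *;st()"
```

```text
time_s: 66.6
tcp_pos: [0.4762, -0.1521, 0.228]
eef_rot: [6.1, 88.7, 105.6]
contact_force: [0.0, -0.5, -1.8]
gripper_width: 0.0312
t 66.6 tcp [ 0.4762 -0.1521  0.228 ] jawyaw 99.55 x [-0.006  0.021 -1.   ] j [  4.   3. -16.  -1. -71. -84.] w 0.0312 F [ 0.  -0.5 -1.8]
```

```bash
python3 -m handwheel '[[[0.18,-0.22,-0.3,-0.4],[0,0,-0.5,0],[0,0,-0.5,0],[0,0,-0.5,0],[0,0,-0.5,0],[0,0,-0.5,0],[0,0,-0.5,0],[0,0,-0.3,0]]]' >/dev/null; python3 -m handwheel '[[[0,0,-0.2,0],[0,0,0,0],[0,0,0,0]]]' >/dev/null; python3 -c "from h import *;st()
cv2.imwrite('pics/w43.png',vision.capture('wrist'))
s=vision.capture('side');cv2.imwrite('pics/s43.png',cv2.resize(s[160:340,140:320],(600,600),interpolation=cv2.INTER_CUBIC))"
```

```text
t 67.7 tcp [ 0.4815 -0.165   0.0658] jawyaw 96.72 x [-0.004  0.022 -1.   ] j [  2.  12. -28.  -2. -50. -84.] w 0.0315 F [ 0.   0.  -1.7]
```

View pics/s43.png

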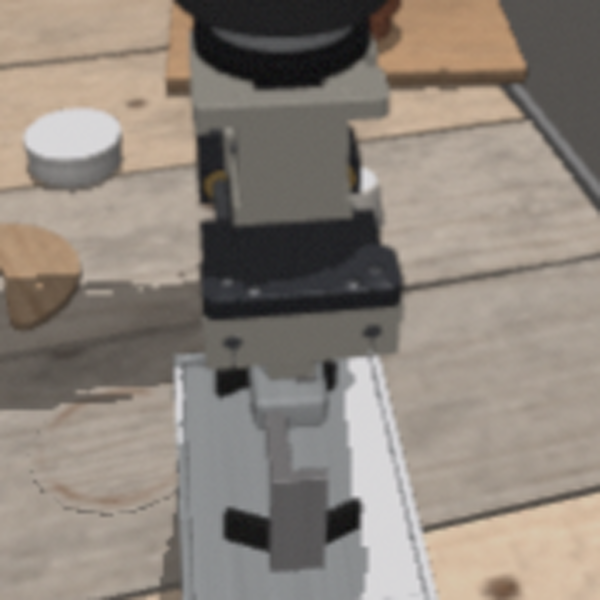

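View pics/w43.png

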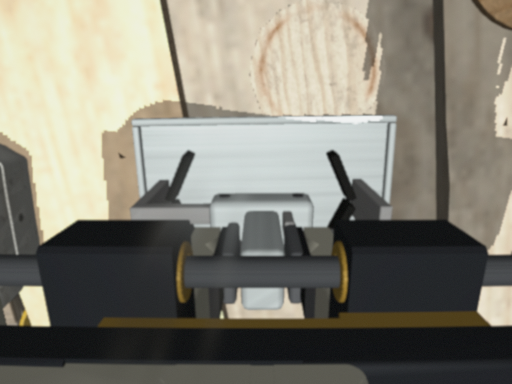

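```bash
python3 -m handwheel '[[[0.06,0.08,-0.2,0],[0,0,-0.2,0],[0,0,-0.05,0],[0,0,0,0],[0,0,0,0]]]' >/dev/null; python3 -c "from h import *;st()";python3 -m handwheel '[[[0,0,-0.06,0],[0,0,0,0],[0,0,0,0]]]' >/dev/null; python3 -c "from h import *;st()"
```

```text
t 68.3 tcp [ 0.487  -0.1613  0.0512] jawyaw 96.86 x [ 0.003  0.021 -1.   ] j [  3.  13. -29.  -2. -47. -85.] w 0.0313 F [-1.3 -0.5 -0. ]
t 68.6 tcp [ 0.4877 -0.1608  0.0511] jawyaw 96.94 x [ 0.005  0.02  -1.   ] j [  3.  13. -29.  -2. -47. -85.] w 0.0315 F [-0.8 -1.5 -0.3]
```

```bash
python3 -c "from h import *;st()
cv2.imwrite('pics/w44.png',vision.capture('wrist'))
s=vision.capture('side');cv2.imwrite('pics/s44.png',cv2.resize(s[200:370,140:310],(600,600),interpolation=cv2.INTER_CUBIC))"
```

```text
t 68.6 tcp [ 0.4877 -0.1608  0.0511] jawyaw 96.94 x [ 0.005  0.02  -1.   ] j [  3.  13. -29.  -2. -47. -85.] w 0.0315 F [-0.8 -1.5 -0.3]
```

View pics/s44.png

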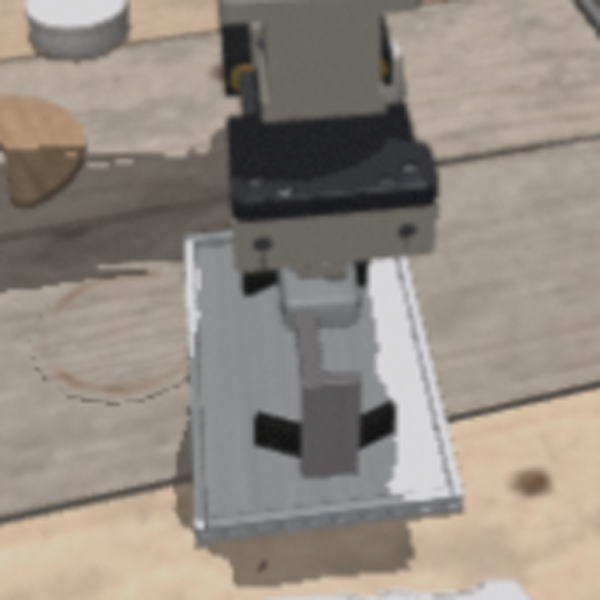

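View pics/w44.png

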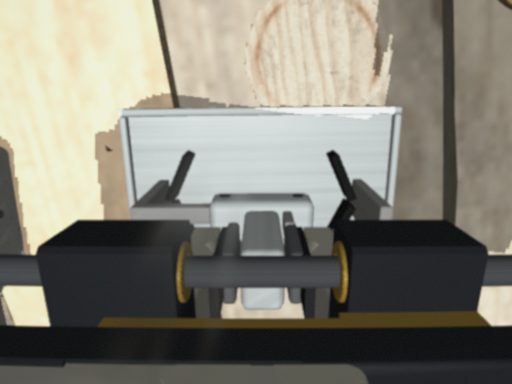

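```bash
python3 - <<'E'
from h import *
c=vision.get_calibration("side")
for z in (.0,.005,.01,.015,.02): print(z, proj(c,[.4843+.009,-.1608-.071,z]))
print(140+330/3.53,200+475/3.53)
c=vision.get_calibration("wrist")
for z in (.012,):
    for q in [(122,110),(402,108)]: print(onz(c,q,z))
E
```

```text
0.0 [232.09705425 337.85845519]
0.005 [232.08350796 335.80188453]
0.01 [232.06987861 333.72797149]
0.015 [232.05616557 331.63650458]
0.02 [232.0423682  329.52726898]
233.4844192634561 334.56090651558077
[ 0.43672507 -0.25963375  0.012     ]
[ 0.41342624 -0.07563828  0.012     ]
```

```bash
python3 -m handwheel '[[[-0.05,0,-0.15,0],[0,0,0,0],[0,0,0,0]]]' >/dev/null; python3 -c "from h import *;st()"; python3 -m handwheel '[[[-0.05,0,-0.15,0],[0,0,0,0],[0,0,0,0]]]' >/dev/null; python3 -c "from h import *;st()"
```

```text
t 69.0 tcp [ 0.4889 -0.1598  0.0487] jawyaw 97.06 x [ 0.011  0.021 -1.   ] j [  3.  13. -30.  -2. -46. -85.] w 0.0315 F [ 0.1 -0.3 -1.3]
t 69.3 tcp [ 0.491  -0.1595  0.0463] jawyaw 97.21 x [ 0.019  0.02  -1.   ] j [  3.  14. -30.  -2. -46. -85.] w 0.0318 F [-1.   1.4  1.6]
```

```bash
python3 -m handwheel '[[[0,0,0,0],[0,0,0,0],[0,0,0,0],[0,0,0,0],[0,0,0,0],[0,0,0,0],[0,0,0,0],[0,0,0,0]]]' 75 30 >/dev/null; python3 -c "from h import *;st()
cv2.imwrite('pics/w45.png',vision.capture('wrist'))
s=vision.capture('side');cv2.imwrite('pics/s45.png',cv2.resize(s[200:370,140:310],(600,600),interpolation=cv2.INTER_CUBIC))"
```

```text
t 70.1 tcp [ 0.4903 -0.16    0.0442] jawyaw 97.16 x [ 0.017  0.02  -1.   ] j [  3.  14. -30.  -2. -45. -85.] w 0.0749 F [ 0.  -0.4  0.2]
```

View pics/s45.png

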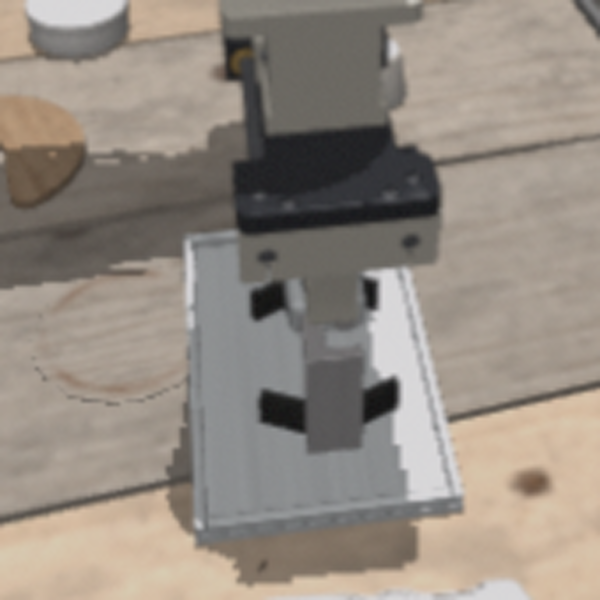

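View pics/w45.png

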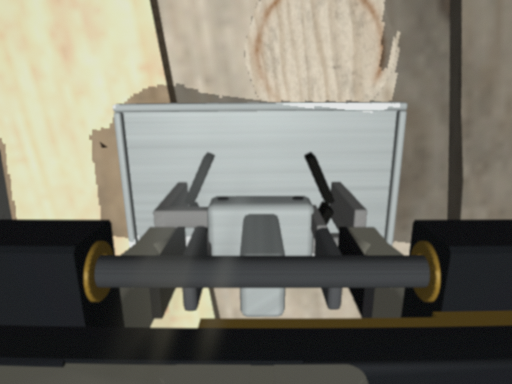

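```bash
python3 -m handwheel '[[[0,0,0.2,0],[0,0,0.3,0],[0,0,0.3,0],[0,0,0.3,0],[0,0,0.4,0],[0,0,0.5,0],[0,0,0.8,0],[0,0,0.8,0]]]' 78 >/dev/null; python3 -m handwheel '[[[0.3,-0.5,0.9,0],[0.3,-0.5,0.9,0],[0,-0.7,0.9,0],[0,-0.7,0.9,0],[0,-0.7,0.5,0],[0,-0.7,0,0],[0,0,0,0]]]' >/dev/null; python3 -c "from h import *;st()
w=vision.capture('wrist');cv2.imwrite('pics/w46.png',w)
t=vision.capture('top');cv2.imwrite('pics/t46.png',cv2.resize(t[130:260,140:400],None,fx=3,fy=3,interpolation=cv2.INTER_CUBIC))
s=vision.capture('side');cv2.imwrite('pics/s46.png',cv2.resize(s[100:350,130:330],(560,700)[:2],interpolation=cv2.INTER_CUBIC)[:600])"
```

```text
t 71.7 tcp [ 0.5094 -0.3173  0.3838] jawyaw 97.38 x [ 0.029  0.015 -0.999] j [-14.   9.  11.  -1. -90. -68.] w 0.0778 F [ 0. -0.  0.]
```

View pics/t46.png

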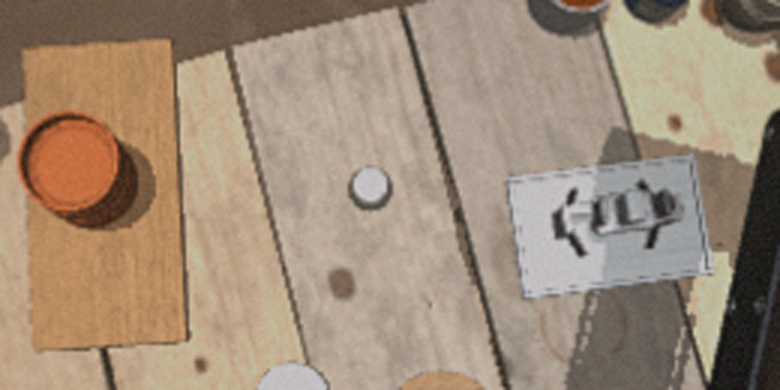

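View pics/s46.png

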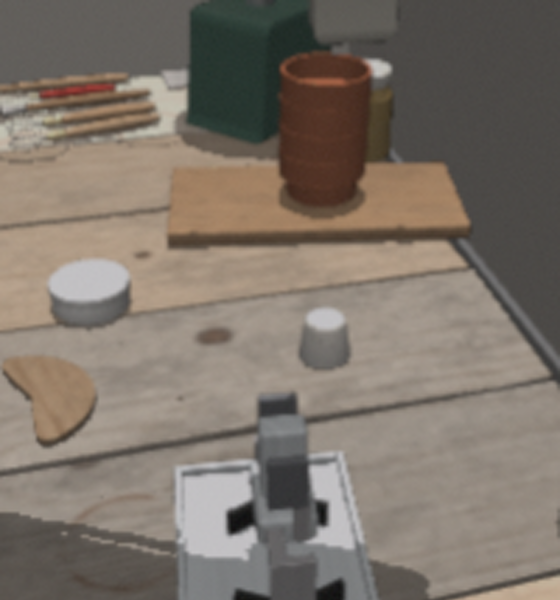

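View pics/w46.png

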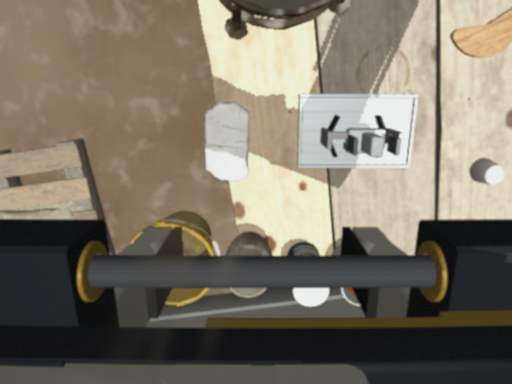

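```bash
python3 - <<'E'
from h import *
cs=vision.get_calibration("side");ct=vision.get_calibration("top")
print(tri(cs,(130+325.5/2.8-.3,100+71/2.8-.3),ct,(140+70/3-.33,130+162/3-.33)))
print("stack top",onz(ct,(140+70/3-.33,130+162/3-.33),.152))
f=lambda q,z:onz(ct,(q[0]/3+140-.33,q[1]/3+130-.33),z)
# tongs: jaws tips midpoints & spine
L=(f((572,192),.023)+f((583,254),.023))/2;R=(f((645,185),.023)+f((652,245),.023))/2
print("tongs centre",(L+R)/2,"spine top",f((630,205),.121))
print("tray centre .484 -.1615")
for z in(.124,.152,.16):
    th=np.linspace(0,2*np.pi,90)
    E=np.array([proj(cs,[.524+.045*np.cos(t),.342+.045*np.sin(t),z]) for t in th]);print(z,((E.min(0)-[130,100])*2.8).round(1),((E.max(0)-[130,100])*2.8).round(1))
st()
E
```

```text
(array([0.52344009, 0.34060914, 0.1512673 ]), np.float64(0.000600499021168126))
stack top [0.52302226 0.34043609 0.152     ]
tongs centre [ 0.4893681  -0.16096602  0.023     ] spine top [ 0.49093874 -0.15515275  0.121     ]
tray centre .484 -.1615
0.124 [279.2  79.4] [369.7 113.3]
0.152 [279.   53.5] [370.7  85.8]
0.16 [278.9  45.9] [371.   77.8]
t 71.85 tcp [ 0.5096 -0.3148  0.3833] jawyaw 97.48 x [ 0.029  0.015 -0.999] j [-14.   9.  10.  -1. -90. -69.] w 0.0778 F [1.1 0.5 0.4]
```

Rim centre of the top cup measures z = 0.151 (0.152 expected for three nested cups) and lies 2 to 3 mm from the base cup's axis. The tongs stand shut about 6 mm from the tray centre, so I am handing in.

```bash
python3 -c "
from plant import close_job
print(close_job())"
```

```text
the job is handed in; nothing more can be done
None
```

All three loose cups present are nested on the board's cup. The tongs stand shut and empty in their tray, and the job was handed in at about 72 s. I moved the cups only with the tongs, and no picture showed the gripper near a cup.

**Last checks, from the top and side cameras:**
- **Stack:** the top rim is at z = 0.151 m, against 0.152 m for three fully home cups. It is about 2 to 3 mm off the base cup's axis, and the stack looks upright.
- **Tongs:** they stand upright and shut, about 6 mm from the tray centre. The arm is clear of everything and the force reading is near zero. I judged upright and shut from the pictures rather than measuring the angle or the joint.

**What disagreed or went wrong along the way:**
- **Fingertip height:** the real fingertips sit about 37 mm above the reported TCP. My first squeeze therefore closed above the pads without touching anything. I re-measured from the wrist picture and worked from that.
- **Tool tilt:** fast moves built up as much as about 3° of tilt, so I moved slowly when carrying the second and third cups.
- **Knocked cup:** one cup had moved about 3 cm during the run. I found it again in the side and wrist pictures before gripping it.
- **Setting down the tongs:** they met the tray floor about 4 mm higher on the reading than I expected. After release the pictures showed them standing flat and shut.

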